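# Change over the samples on an indexing sample changer and brake it

## Task

Change over the samples on the sample changer: press the red button to let its brake off, then load every plain white bottle from the tray upright into the table's cups through the open gap in front (the guard covers the other cups), pushing the table round one stop at a time, front from left to right, so that the bottles fill neighbouring cups with no empty cup between them and the leading one ends under the measuring head. Take the measured bottle, the one with the yellow band, off at the gap and stand it in the white tray, and at the end, with the table resting in its stop, swing the brake lever on to the green mark, its third notch, and leave it latched there. Never force the table round while the brake is on, and do not disturb the two small bottles that stand by the changer.

Things in the scene. Friction and masses are not known exactly. Their poses are not given: they have to be found in the camera images.
- changer: the sample changer's fixed stand: round white base 248 mm across on feet; origin on the bench under the table's axis, z up, x from the open front gap towards the measuring head at the back, y to the left as seen from the gap. The head stands on a column at the back, 215 mm high, 60 mm across, over the rear cup
- deck (a point): on the table's axis, on top of its round aluminium deck (244 mm across, top 44 mm above the bench). On the deck, every 60 degrees, six black cups, centres 78 mm from the axis: 54 mm across inside, 60 outside, floor = deck, rim 42 mm above the deck (86 mm above the bench)
- post (a point): fixed in the stand: where the blue push post to the left of the gap stands whenever the table rests in a stop (30 degrees left of the gap), 95 mm above the bench. Six upright posts, 13 mm thick, 44 to 106 mm above the bench, 115 mm from the axis, stand midway between the cups and turn with the table; another is 30 degrees right of the gap
- guard (a point): middle of the front edge of the clear level guard plate, fixed in the stand. The plate is 142 to 149 mm above the bench, 226 mm wide (113 mm to either side), and reaches from this edge 155 mm back; it covers all cups but the one at the gap, so bottles can go in and out only at the gap
- gap (a point): centre of the floor of the cup at the open loading gap in front (fixed in the stand)
- st1 (a point): where that cup's floor centre stands one stop on (60 degrees counter-clockwise seen from above, right of the gap), under the guard
- st2 (a point): the same two stops on from the gap, under the guard
- head (a point): the same three stops on from the gap: under the measuring head at the back
- table (a joint): angle of the index table, rad, growing counter-clockwise seen from above (front cup moves from the robot's left to right: gap, st1, st2, head, round the left side, gap); 0 at the start. A sprung detent holds it at every multiple of 1.047 (60 degrees): 6 N at a post to leave a stop; past half way (0.52) it runs on into the next stop by itself within 0.7 s. No end stops
- brake (a joint): brake lever angle, rad: 0 slack (points to the changer's +y, 5 degrees towards its +x), growing clockwise seen from above as it tightens, stop at 0.78. A ratchet catches it at 0.17, 0.35, 0.52 (third notch, green mark) and 0.70: pushed a little past a notch and let go it springs back into it and stays until the red button is pressed. Starts latched in the fourth
- brake_knob (a point): on the axis of the lever's black upright knob (22 mm across, 50 to 98 mm above the bench), 80 mm above the bench, 85 mm from the lever's pivot; moves with the lever, whose arm reaches up to 55 mm above the bench. The pivot is upright, under point release_top. About 10 N at the knob reaches the third notch. While latched, a shoe holds the table fast
- release (a joint): travel of the red release button, m: 0 up, 0.008 fully down; springs back, 2 N to start and 5 N fully down. About 6 mm down frees the lever, which then springs back to slack
- release_top (a point): centre of the top of the red release button, 25 mm across, on top of the lever's pivot hub, 66 mm above the bench; it is pressed straight down
- tray: white tray, 136 x 264 x 23 mm, fixed to the bench; origin at the centre of its underside, x across its 136 mm width, y along its length; floor 2 mm thick, usable floor 118 x 244 mm, walls 2 mm thick. Between tray and changer stands a pump, a box with a blue top and tubing, up to about 200 mm high: carry bottles over it
- bottle_a: a fresh sample: plain white screw-capped bottle, round, 47 mm diameter, 88 mm tall, 110 g, bottom-heavy, straight-sided; origin at the centre of its underside, z up. It starts upright in the white tray. Two to four of the fresh bottles are there in a run; the others are absent
- bottle_b: a fresh sample: plain white screw-capped bottle, round, 47 mm diameter, 88 mm tall, 110 g, bottom-heavy, straight-sided; origin at the centre of its underside, z up. It starts upright in the white tray. Two to four of the fresh bottles are there in a run; the others are absent
- bottle_c: a fresh sample: plain white screw-capped bottle, round, 47 mm diameter, 88 mm tall, 110 g, bottom-heavy, straight-sided; origin at the centre of its underside, z up. It starts upright in the white tray. Two to four of the fresh bottles are there in a run; the others are absent
- bottle_d: a fresh sample: plain white screw-capped bottle, round, 47 mm diameter, 88 mm tall, 110 g, bottom-heavy, straight-sided; origin at the centre of its underside, z up. It starts upright in the white tray. Two to four of the fresh bottles are there in a run; the others are absent
- done_bottle: the measured sample: the same bottle (47 x 88 mm, 110 g, origin under its centre) with a yellow band; it starts in the cup under the measuring head and cannot be lifted out there, only at the gap
- amber_vial: bystander: small amber bottle with black cap, 33 mm across, 60 mm tall, loose, standing right in front of the changer
- dropper: bystander: small white bottle with green cap, 30 mm across, 66 mm tall, loose, standing by the pump's left side

How it is judged:
By the outcome, as a careful person would: the job done as asked, in the order asked, and still so for the second after the job is handed in, with the robot touching nothing.
Of bottle_a, bottle_b, bottle_c, bottle_d only 2 to 4 are there at a start; the rules pass over those that are not, and their reading is None.
At some moment in a run one of bottle_a, bottle_b, bottle_c, bottle_d may be knocked a few centimetres aside while the robot is not near it.
Once in a run the grip may slacken for a moment while it holds something.
It also fails if it takes over 210 s, if anything falls off the work surface, if the arm or the gripper's body presses on something with over 40 N, if the wrist force passes 120 N, or if a joint passes its speed limit or range.

## Robot

A 7-joint arm with a two-finger parallel gripper is mounted at the origin on a cart in front of the work surface, level with it; the furniture and walls round the work are solid. World frame = base frame: x ahead of the robot, y to its left, z up, the work surface at z = 0. Lengths are in m, angles in rad, forces in N, time in s.
With the tool pointing down it reaches from about 0.4 to 0.85 m from the base axis. Payload 10.4 kg.
Tool frame: the origin (TCP) lies midway between the tips of the shut fingers; the grasp point (between the pads) lies 19 mm behind it; z points along the fingers, y is the line along which they close (so a half turn about z gives the same grasp; the last joint's range is limited). The gripper opens to 87 mm and grips with 3 to 60 N. Pads are 19 mm wide; open, the fingers measure 117 mm over their backs; the gripper's body (75 mm by 190 mm) begins 51 mm behind the grasp point.
Start: joints at [1.084, 0.332, -0.065, 1.46, 0.022, 1.35, -0.088], TCP at [0.28, -0.559, 0.223] pointing down, gripper open.
Joint ranges: [-2.6, 2.6], [-0.5, 2.12], [-1.47, 1.34], [0.16, 2.42], [-1.27, 4.41], [0.06, 2.06], [-2.6, 2.6]. Speed limits (rad/s): [2.22, 2.22, 2.79, 2.79, 3.14, 3.14, 3.14].

## Interface

Orientations are given as a unit quaternion [x, y, z, w].
In Python, from bench import r gives the robot as it stands.
- The arm moves only by the tool arm_command, never from a script. Its argument "moves" is one flat list of numbers, 4 for each row, row after row: the shift along the tool's x, y, z in cm, then the turn about the tool's z in degrees. A call has 1 to 12 rows; each row shifts and turns the commanded pose from where the row before left it, along the tool's axes as they then stand; what a row does not reach is not made up. A row lasts 1/12 s, in which the tool goes at most 41.7 mm and 7.16 degrees, less where a joint would pass 70% of its speed; a pose out of reach is approached as far as the arm can. A call with a gripper value outside its range is refused whole. "fingers" is the opening in per cent of the stroke, from 0 (shut) to 100 (fully open), set as the call begins (left out, the last holds). The fingers move at their own pace and stop on an object; "squeeze" is the grip in N (left out, the last holds). Time passes only in rows, so rows that do not move let the fingers close. It gives the time, the measured TCP pose, the force, the opening and the grip force at its end, in the units of the state.
- r.read_state(): the state, without advancing time (a new reading comes with each control period).
- r.camera(name): name is "scene" or "side" or "wrist"; returns the picture (384x512x3 uint8, red, green, blue); there is no depth.
- r.camera_info(name): a dict with "fx", "fy", "cx", "cy" (pixels), "origin" and "attitude" of the camera in the world. Camera axes: x right, y up, looking along -z (the intrinsics and any distortion apply to the point x, -y, -z); pixel columns grow to the right and rows downward; lengths in m; the calibration is good to about 2 mm. A picture is of the moment at which its call begins: read the wrist's pose just before it. camera_info takes no time and is no camera call; for the wrist camera it gives the pose at the moment of the call.
- r.close_job(): hands the job in; it is judged then, once.
The state is a dict: "time": time; "joint_positions": joint angles; "joint_vel": joint speeds; "joint_torque": joint torques, N m; "ee_pos": TCP position; "eef_rot": TCP orientation; "ft_force": force on the tool from outside, world axes, zero at the start; "torque": the same for the moment, N m; "width": finger opening in m; "grip_force": force on a finger pad.
Only numpy, scipy, OpenCV 4.12 (cv2) and the standard library are available. Lean on these libraries where they do the work, as an engineer would, in place of code of your own. Each camera call takes 0.05 s, during which the arm holds its last target. There are 200 camera calls.

## Working session

There is one attempt and no reset: what is moved stays moved. The work goes in short steps, Python scripts to look and compute and a tool call to move; the robot and the scene stay as the last step left them, time stands still between calls to the robot, and variables do not carry over. Pictures are saved under pics/ and viewed, at most 14 in all, crops included, and the job is handed in when it is done.

Besides the shell and the picture viewer there is one more tool, called after "Call:" as name(argument=value, ...), one argument or row to a line, values as JSON. arm_command: Moves the arm, as the interface text tells. Its arguments: {"type":"object","properties":{"moves":{"type":"array"},"fingers":{"type":"number"},"squeeze":{"type":"number"}},"required":["moves"]}

```bash
ls; mkdir -p pics
python3 - <<'E'
from bench import r
import cv2
s=r.read_state(); print(s['time'],s['ee_pos'],s['eef_rot'],s['width'],s['ft_force'])
a=r.camera("scene");b=r.camera("side")
cv2.imwrite('pics/scene0.png',a[...,::-1]);cv2.imwrite('pics/side0.png',b[...,::-1])
for n in("scene","side","wrist"):print(n,r.camera_info(n))
E
```

```text
pics
0.0 [ 0.27940385 -0.55863147  0.22173082] [ 9.73228859e-01  2.29837032e-01 -2.08642714e-04 -6.95355875e-04] 0.08718470667212715 [ 0.28875722  0.27107419 -0.21609395]
scene {'fx': 441.20380828834453, 'fy': 441.20380828834453, 'cx': 265.4896536844682, 'cy': 187.11345293177018, 'origin': array([-0.43683279,  0.38354398,  1.12618644]), 'attitude': array([-0.23597879,  0.3084582 ,  0.74240556, -0.54589517])}
side {'fx': 363.7443841317016, 'fy': 363.7443841317016, 'cx': 257.79172163515653, 'cy': 192.22515092939963, 'origin': array([-0.04473749,  0.31020465,  0.89642942]), 'attitude': array([-0.18787798,  0.27360796,  0.77193728, -0.54217468])}
wrist {'fx': 345.100705413645, 'fy': 345.100705413645, 'cx': 256.8745525050459, 'cy': 193.24922017557893, 'origin': array([ 0.35421408, -0.52288733,  0.38300272]), 'attitude': array([-0.1285989 ,  0.0801828 , -0.5195465 ,  0.84089504])}
```

View pics/scene0.png

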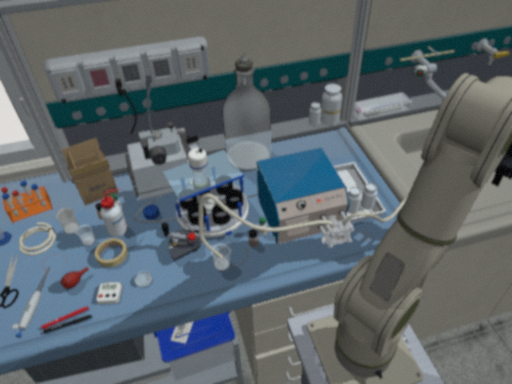

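View pics/side0.png

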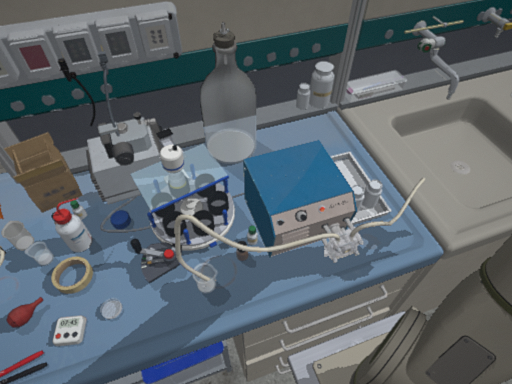

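```bash
cat > h.py <<'E'
from bench import r
import numpy as np, cv2
from scipy.spatial.transform import Rotation as R
def ray(info,u,v):
    d=np.array([(u-info['cx'])/info['fx'],-(v-info['cy'])/info['fy'],-1.0])
    return np.array(info['origin']),R.from_quat(info['attitude']).apply(d)
def onz(info,u,v,z):
    o,d=ray(info,u,v); return o+d*(z-o[2])/d[2]
def proj(info,p):
    q=R.from_quat(info['attitude']).inv().apply(np.asarray(p)-info['origin'])
    return np.array([info['cx']+info['fx']*q[0]/-q[2],info['cy']-info['fy']*q[1]/-q[2]])
def tri(i1,p1,i2,p2):
    o1,d1=ray(i1,*p1);o2,d2=ray(i2,*p2)
    A=np.stack([d1,-d2],1);s=np.linalg.lstsq(A,o2-o1,rcond=None)[0]
    a=o1+s[0]*d1;b=o2+s[1]*d2
    return (a+b)/2,np.linalg.norm(a-b)
E
python3 - <<'E'
import cv2
a=cv2.imread('pics/side0.png');c=a[140:300,110:310]
c=cv2.resize(c,None,fx=3.7,fy=3.7,interpolation=cv2.INTER_CUBIC);cv2.imwrite('pics/c1.png',c)
a=cv2.imread('pics/scene0.png')[130:290,140:400]
cv2.imwrite('pics/c2.png',cv2.resize(a,None,fx=3,fy=3,interpolation=cv2.INTER_CUBIC))
E
```

```text
(no output)
```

View pics/c1.png

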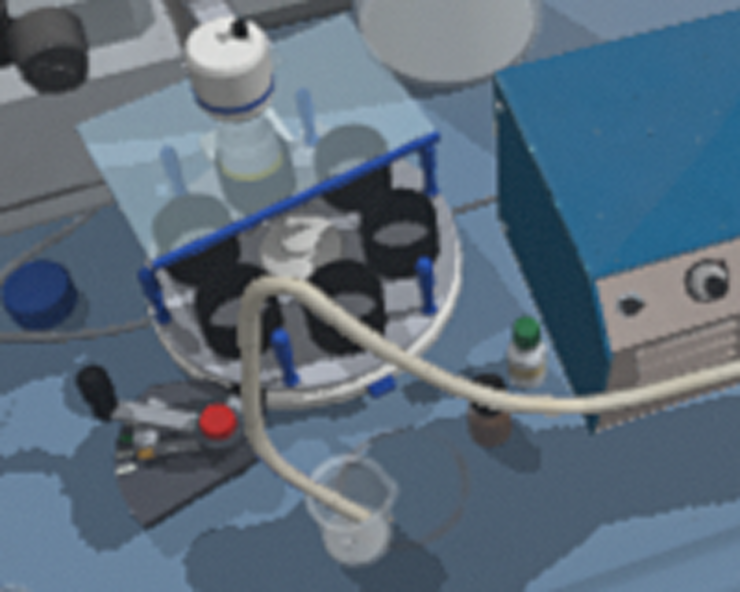

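View pics/c2.png

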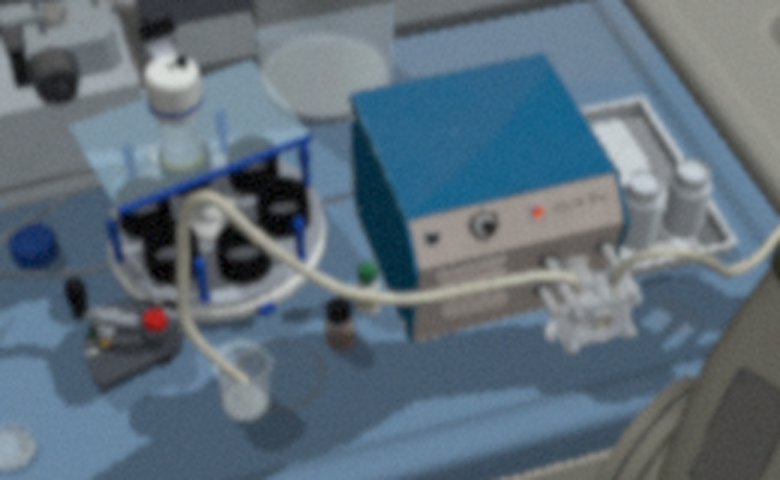

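Run:
```python
from h import *
np.set_printoptions(precision=4,suppress=True)
S=r.camera_info('side');C=r.camera_info('scene')
s=lambda u,v:(110+u/3.7,140+v/3.7)
c=lambda u,v:(140+u/3,130+v/3)
for n,u,z in [('red',(217,419),.066),('knobtop',(92,372),.098),('postL',(280,337),.106),('postR',(426,264),.106),('gL',(152,268),.149),('gR',(436,138),.149),('mark',(380,387),.02),('vial',(488,388),.06),('drop',(526,330),.066)]:
    print(n,onz(S,*s(*u),z))
for n,a,b in [('red',(217,419),(155,319)),('tubeapex',(265,283),(205,195)),('tube2',(400,362),(300,272)),('tubemid',(520,404),(400,299)),('tubedown',(252,400),(188,290)),('tubeleft',(247,340),(184,250)),('head',(228,50),(172,80)),('postL',(280,337),(201,262))]:
    print(n,tri(S,s(*a),C,c(*b)))
for n,u,z in [('b1',(645,185),.088),('b2',(694,172),.088),('trayR',(735,240),.023),('traytop',(643,100),.023),('pumpFL',(410,218),.15),('pumpBL',(352,98),.15),('pumpBR',(545,57),.15),('pumpFR',(620,182),.15)]:
    print(n,onz(C,*c(*u),z))
```

```text
red [0.468  0.3623 0.066 ]
knobtop [0.5133 0.4337 0.098 ]
postL [0.4923 0.3062 0.106 ]
postR [0.5179 0.1931 0.106 ]
gL [0.5468 0.3758 0.149 ]
gR [0.5942 0.1596 0.149 ]
mark [0.4821 0.2454 0.02  ]
vial [0.4312 0.176  0.06  ]
drop [0.4647 0.1355 0.066 ]
red (array([0.4668, 0.3616, 0.0675]), np.float64(0.001398667180634232))
tubeapex (array([0.3905, 0.3032, 0.3057]), np.float64(0.008447843807528714))
tube2 (array([0.4095, 0.2279, 0.1569]), np.float64(0.02234855114952073))
tubemid (array([0.36  , 0.1528, 0.1433]), np.float64(0.04383648907836258))
tubedown (array([0.4116, 0.3298, 0.1642]), np.float64(0.007248590572937262))
tubeleft (array([0.4382, 0.3241, 0.1908]), np.float64(0.004687703499834801))
head (array([0.7033, 0.2855, 0.1791]), np.float64(0.0015766413925011578))
postL (array([0.4827, 0.3051, 0.1193]), np.float64(0.0025251370097145575))
b1 [ 0.4731 -0.1911  0.088 ]
b2 [ 0.4751 -0.2519  0.088 ]
trayR [ 0.419  -0.2855  0.023 ]
traytop [ 0.669  -0.2899  0.023 ]
pumpFL [0.4482 0.0909 0.15  ]
pumpBL [0.6446 0.0951 0.15  ]
pumpBR [ 0.645  -0.1373  0.15  ]
pumpFR [ 0.4307 -0.1339  0.15  ]
```

Call:
arm_command(
  moves=[2.2, -1.8, -1.5, 0, 2.2, -1.8, -1.5, 0, 2.2, -1.8, -1.5, 0, 2.2, -1.8, -1.5, 0, 2.2, -1.8, -1.5, 0, 2.2, -1.8, -1.5, 0, 2.2, -1.8, -1.5, 0, 2.2, -1.8, -1.5, 0, 2.2, -1.8, -1.5, 0, 2.2, -1.8, -1.5, 0, 2.2, -1.8, -1.5, 0, 2.2, -1.8, -1.5, 0],
)

```text
time: 1.1
ee_pos: [0.4193, -0.2463, 0.4031]
eef_rot: [0.973, 0.23, -0.0, -0.0]
ft_force: [0.9, -0.4, -0.0]
width: 0.0873
grip_force: 0.0
```

Call:
arm_command(
  moves=[0, 0, 0, 7, 0, 0, 0, 7, 0, 0, 0, 7, 0, 0, 0, 7, 0, 0, 0, 7, 0, 0, 0, 7, 0, 0, 0, 7, 0, 0, 0, 7, 0, 0, 0, 7, 0, 0, 0, 7],
)

```text
time: 1.93
ee_pos: [0.419, -0.2476, 0.4022]
eef_rot: [0.928, -0.373, -0.0, -0.0]
ft_force: [0.5, -0.1, 0.3]
width: 0.0869
grip_force: 0.0
```

```bash
cat >> h.py <<'E'
def st():
    s=r.read_state();M=R.from_quat(s['eef_rot']).as_matrix()
    print('t',round(s['time'],2),'p',np.round(s['ee_pos'],4),'a',round(float(np.degrees(np.arctan2(M[1,0],M[0,0]))),1),'zt',np.round(M[:,2],3),'q',np.round(s['joint_positions'],2),'F',np.round(s['ft_force'],1),'w',round(s['width'],4),'g',round(s['grip_force'],1))
    return s,M
def go(tx,ty,tz,a=None):
    "tool-frame shift in cm to a world target, and the turn"
    s,M=st();d=M.T@(np.array([tx,ty,tz])-s['ee_pos'])*100
    t=None
    if a is not None:
        t=(np.degrees(np.arctan2(M[1,0],M[0,0]))-a+180)%360-180
    print('->',(tx,ty,tz),'tool cm',np.round(d,2),'len',round(float(np.linalg.norm(d)),1),'turn',t)
E
python3 - <<'E'
from h import *
st()
np.set_printoptions(precision=3,suppress=True)
I=r.camera_info('wrist');a=r.camera('wrist');cv2.imwrite('pics/w1.png',a[...,::-1])
print(I,onz(I,256,192,0.09))
np.save('w1.npy',np.array([0]))
import pickle;pickle.dump(I,open('w1.pkl','wb'))
E
```

```text
t 1.93 p [ 0.419  -0.2476  0.4022] a -43.8 zt [-0.001  0.    -1.   ] q [ 0.75  0.01 -0.31  1.47  0.    1.67 -1.9 ] F [ 0.5 -0.1  0.3] w 0.0869 g 0.0
{'fx': 345.100705413645, 'fy': 345.100705413645, 'cx': 256.8745525050459, 'cy': 193.24922017557893, 'origin': array([ 0.48 , -0.306,  0.563]), 'attitude': array([ 0.06 , -0.139,  0.909, -0.388])} [ 0.374 -0.204  0.09 ]
```

View pics/w1.png

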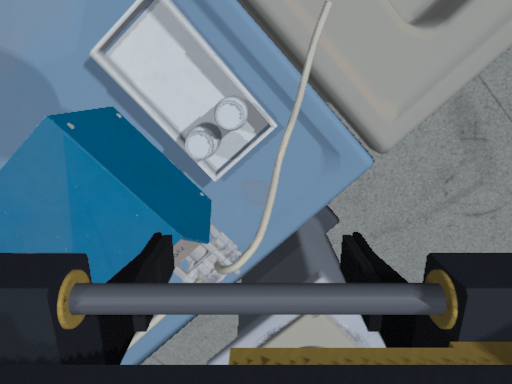

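Run:
```python
from h import *
import pickle
np.set_printoptions(precision=3,suppress=True)
I=pickle.load(open('w1.pkl','rb'));S=r.camera_info('side');C=r.camera_info('scene')
for n,u,z in [('capA',(230,112),.09),('capB',(200,147),.09),('trayL',(92,52),.023),('trayNR',(275,125),.023),('trayNL',(215,180),.023),('pumpNR',(211,193),.15),('pumpFR',(110,108),.15)]: print(n,onz(I,*u,z))
print('pump corner side/wrist',tri(S,(353,187),I,(211,195)),tri(S,(319,144),I,(110,108)),tri(S,(268,203),C,(140+410/3,130+218/3)))
for a,b in [((424,180),(328,3)),((402,212),(278,165)),((375,228),(270,215))]: print('tube',tri(S,a,I,b))
print(tri(S,(357,194),I,(200,147)),tri(S,(375,187),I,(230,112)))
```

```text
capA [ 0.479 -0.256  0.09 ]
capB [ 0.474 -0.193  0.09 ]
trayL [ 0.678 -0.165  0.023]
trayNR [ 0.417 -0.285  0.023]
trayNL [ 0.42  -0.155  0.023]
pumpNR [ 0.426 -0.175  0.15 ]
pumpFR [ 0.579 -0.165  0.15 ]
pump corner side/wrist (array([ 0.437, -0.159,  0.144]), np.float64(0.03685593361882765)) (array([ 0.604, -0.144,  0.143]), np.float64(0.05477217735467339)) (array([0.561, 0.053, 0.026]), np.float64(0.0021921223578727305))
tube (array([ 0.489, -0.457,  0.013]), np.float64(0.0023852432985621667))
tube (array([ 0.373, -0.259,  0.086]), np.float64(0.01953819537494059))
tube (array([ 0.341, -0.182,  0.078]), np.float64(0.025982712959524132))
(array([ 0.473, -0.189,  0.072]), np.float64(0.0022160874848228492)) (array([ 0.479, -0.254,  0.071]), np.float64(0.000355528498776761))
```

Run:
```python
from h import *
import pickle
np.set_printoptions(precision=3,suppress=True)
a=cv2.imread('pics/w1.png')[80:300,0:290];cv2.imwrite('pics/w1c.png',cv2.resize(a,None,fx=2.6,fy=2.6,interpolation=cv2.INTER_CUBIC))
I=pickle.load(open('w1.pkl','rb'));S=r.camera_info('side');C=r.camera_info('scene')
print(tri(S,(353,187),C,(140+620/3,130+182/3)))
print(tri(S,(319,144),C,(140+545/3,130+57/3)))
for z in(.1,.13,.16,.19):print(z,onz(S,353,187,z),onz(S,319,144,z),onz(I,180,240,z),onz(I,52,117,z),onz(I,211,193,z),onz(I,110,108,z))
```

```text
(array([ 0.469, -0.16 ,  0.113]), np.float64(0.01238245158024092))
(array([ 0.585, -0.106,  0.201]), np.float64(0.007967668833280582))
0.1 [ 0.481 -0.175  0.1  ] [ 0.673 -0.161  0.1  ] [ 0.4   -0.074  0.1  ] [ 0.637 -0.084  0.1  ] [ 0.419 -0.159  0.1  ] [ 0.591 -0.148  0.1  ]
0.13 [ 0.462 -0.157  0.13 ] [ 0.646 -0.143  0.13 ] [ 0.405 -0.089  0.13 ] [ 0.626 -0.098  0.13 ] [ 0.423 -0.168  0.13 ] [ 0.584 -0.158  0.13 ]
0.16 [ 0.442 -0.138  0.16 ] [ 0.619 -0.126  0.16 ] [ 0.411 -0.104  0.16 ] [ 0.616 -0.112  0.16 ] [ 0.427 -0.178  0.16 ] [ 0.577 -0.168  0.16 ]
0.19 [ 0.422 -0.12   0.19 ] [ 0.592 -0.108  0.19 ] [ 0.416 -0.119  0.19 ] [ 0.606 -0.127  0.19 ] [ 0.431 -0.187  0.19 ] [ 0.569 -0.178  0.19 ]
```

View pics/w1c.png

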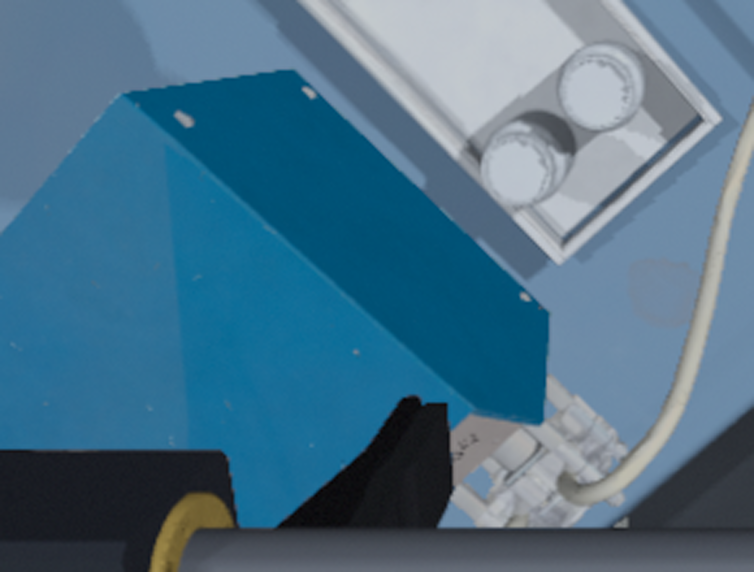

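Call:
arm_command(
  moves=[-2.6, -3.1, 0, 0, -2.6, -3.1, 0, 0, -2.6, -3.1, 0, 0, -2.6, -3.1, 0, 0, -2.6, -3.1, 0, 0, -2.6, -3.1, 0, 0, -2.6, -3.1, 0, 0, -2.6, -3.1, 0, 0, -2.6, -3.1, 0, 0, -2.6, -3.1, 0, 0, -2.6, -3.1, 0, 0, -2.6, -3.1, 0, 0],
)

```text
time: 2.98
ee_pos: [0.4385, 0.125, 0.4052]
eef_rot: [0.93, -0.368, 0.004, 0.0]
ft_force: [-0.3, -0.3, 1.1]
width: 0.0871
grip_force: 0.0
```

Call:
arm_command(
  moves=[0, 0, -0.5, -7, 0, 0, -0.5, -7, 0, 0, -0.5, -7, 0, 0, -0.5, -7, 0, 0, 0, -7, 0, 0, 0, -7, 0, 0, 0, -7, 0, 0, 0, -7, 0, 0, 0, 0],
  fingers=0,
)

```text
time: 3.73
ee_pos: [0.4383, 0.1245, 0.4253]
eef_rot: [0.993, 0.114, 0.004, 0.003]
ft_force: [0.0, 0.3, 0.0]
width: 0.0345
grip_force: 0.0
```

```bash
cat >> h.py <<'E'
import pickle
def snap(n,cam='wrist'):
    I=r.camera_info(cam);a=r.camera(cam)[...,::-1].copy();cv2.imwrite(f'pics/{n}.png',a);pickle.dump(I,open(f'{n}.pkl','wb'));return I,a
def L(n): return pickle.load(open(f'{n}.pkl','rb')),cv2.imread(f'pics/{n}.png')
E
python3 - <<'E'
from h import *
st()
I,a=snap('w2');cv2.imwrite('pics/w2b.png',cv2.resize(a,None,fx=1.5,fy=1.5,interpolation=cv2.INTER_CUBIC))
E
```

```text
t 3.73 p [0.4383 0.1245 0.4253] a 13.1 zt [ 0.008 -0.004 -1.   ] q [ 0.89 -0.07 -1.17  1.45 -0.06  1.71 -1.63] F [0.  0.3 0. ] w 0.0345 g 0.0
```

View pics/w2b.png

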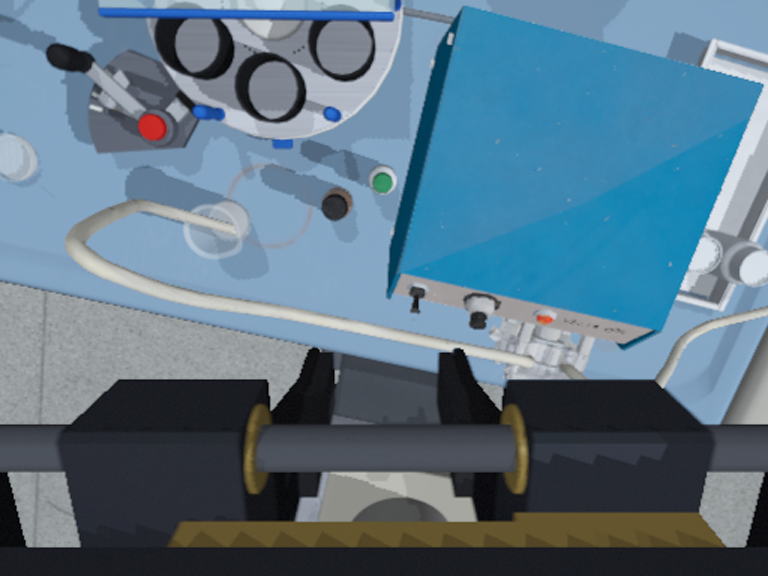

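Run:
```python
from h import *
np.set_printoptions(precision=4,suppress=True)
I,a=L('w2');S=r.camera_info('side')
f=lambda u,v:(u/1.5,v/1.5)
for n,u,z in [('red',(152,127),.066),('knob',(57,53),.098),('postLbase',(200,112),.1),('postLtop',(218,113),.106),('postRtop',(333,115),.106),('cup rim c',(271,89),.086),('gL',(98,12),.149),('gR',(393,17),.149),('mark',(283,143),.02),('vial',(336,204),.06),('drop',(383,180),.066),('t1',(135,205),.19),('t2',(66,242),.19),('t3',(200,300),.19),('t4',(400,338),.19),('t5',(66,242),.1)]:
    print(n,onz(I,*f(*u),z))
print(tri(S,(181.6,217),I,f(135,205)),tri(S,(177,236),I,f(66,242)))
```

```text
red [0.4724 0.3582 0.066 ]
knob [0.5179 0.4307 0.098 ]
postLbase [0.4977 0.304  0.1   ]
postLtop [0.5007 0.2865 0.106 ]
postRtop [0.522  0.1879 0.106 ]
cup rim c [0.5313 0.2487 0.086 ]
gL [0.5539 0.3718 0.149 ]
gR [0.6014 0.1533 0.149 ]
mark [0.4833 0.2417 0.02  ]
vial [0.4392 0.1724 0.06  ]
drop [0.4737 0.1315 0.066 ]
t1 [0.4235 0.314  0.19  ]
t2 [0.3826 0.3635 0.19  ]
t3 [0.3586 0.2564 0.19  ]
t4 [0.3626 0.0917 0.19  ]
t5 [0.3519 0.4135 0.1   ]
(array([0.4372, 0.3007, 0.2378]), np.float64(0.014587362930229499)) (array([0.3982, 0.3308, 0.2403]), np.float64(0.009433564808395828))
```

Call:
arm_command(
  moves=[0.85, -2.2, 0, 0, 0.85, -2.2, 0, 0, 0.85, -2.2, 0, 0, 0.85, -2.2, 0, 0, 0.85, -2.2, 0, 0, 0.85, -2.2, 0, 0, 0.85, -2.2, 0, 0, 0.85, -2.2, 0, 0, 0.85, -2.2, 0, 0, 0.85, -2.2, 0, 0, 0, 0, 0, 0],
)

```text
time: 4.7
ee_pos: [0.472, 0.3617, 0.4233]
eef_rot: [0.994, 0.111, 0.003, 0.002]
ft_force: [-1.1, 0.7, -0.5]
width: 0.0006
grip_force: 0.0
```

Call:
arm_command(
  moves=[0, 0, 2, -5, 0, 0, 2, -5, 0, 0, 2, -5, 0, 0, 2, 0, 0, 0, 2, 0, 0, 0, 2, 0, 0, 0, 2, 0, 0, 0, 1.5, 0, 0, 0, 1.5, 0, 0, 0, 0, 0],
)

```text
time: 5.53
ee_pos: [0.4748, 0.3551, 0.252]
eef_rot: [0.972, 0.236, 0.002, 0.004]
ft_force: [0.3, -0.5, -0.7]
width: 0.0003
grip_force: 0.0
```

Run:
```python
from h import *
I,a=snap('w3');go(.469,.360,.12,28)
h=cv2.cvtColor(a,cv2.COLOR_BGR2HSV);m=((h[...,0]<8)|(h[...,0]>172))&(h[...,1]>150)&(h[...,2]>90)
n,l,s,c=cv2.connectedComponentsWithStats(m.astype('uint8'))
for i in np.argsort(-s[1:,4])[:2]+1: print(s[i],c[i],onz(I,*c[i],.066))
```

```text
t 5.58 p [0.475  0.3557 0.2538] a 27.4 zt [ 0.007 -0.006 -1.   ] q [ 0.17  0.53 -1.25  1.46  0.51  1.51 -2.16] F [ 0.4 -0.3  0.1] w 0.0005 g 0.0
-> (0.469, 0.36, 0.12) tool cm [-0.38 -0.77 13.37] len 13.4 turn -0.6039618879523232
[236 157  24  24 434] [247.46082949 168.1843318 ] [0.47286673 0.3618178  0.066     ]
```

View pics/w3.png

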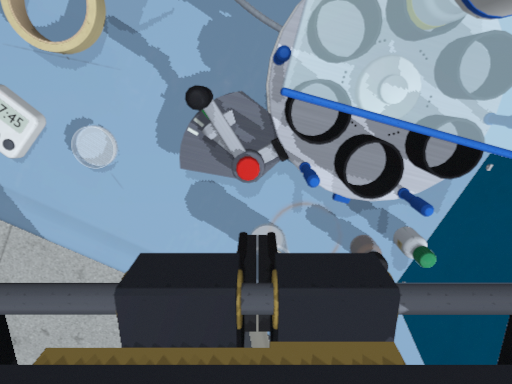

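Call:
arm_command(
  moves=[-0.1, -0.2, 2, 0, -0.1, -0.2, 2, 0, 0, -0.2, 2, 0, 0, 0, 2, 0, 0, 0, 2, 0, 0, 0, 2, 0, 0, 0, 2, 0, 0, 0, 1.5, 0, 0, 0, 1.5, 0, 0, 0, 0.6, 0, 0, 0, 0, 0],
)

```text
time: 6.5
ee_pos: [0.4718, 0.3601, 0.0779]
eef_rot: [0.971, 0.238, 0.003, 0.003]
ft_force: [-0.0, -0.4, 0.3]
width: 0.0006
grip_force: 0.0
```

Run:
```python
from h import *
I,a=snap('w4');go(.4715,.362,.058,28)
cv2.imwrite('pics/s4.png',cv2.resize(r.camera('side')[130:310,90:330,::-1],None,fx=3,fy=3,interpolation=cv2.INTER_CUBIC))
```

```text
t 6.55 p [0.4721 0.3606 0.0789] a 27.6 zt [ 0.009 -0.004 -1.   ] q [ 0.11  0.67 -1.13  1.67  0.65  1.23 -2.27] F [-0.9  0.1  0.1] w 0.0008 g 0.0
-> (0.4715, 0.362, 0.058) tool cm [ 0.   -0.16  2.09] len 2.1 turn -0.44856434045826177
```

View pics/s4.png

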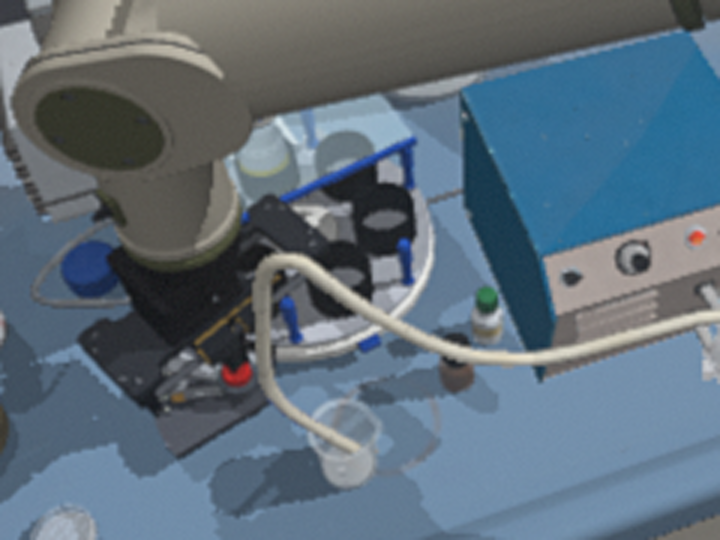

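Call:
arm_command(
  moves=[0, -0.1, 0.7, 0, 0, 0, 0.5, 0, 0, 0, 0.4, 0, 0, 0, 0.2, 0, 0, 0, 0.1, 0, 0, 0, 0, 0, 0, 0, 0, 0],
)

```text
time: 7.18
ee_pos: [0.4718, 0.3616, 0.06]
eef_rot: [0.971, 0.238, 0.004, 0.003]
ft_force: [-0.1, 0.3, 4.2]
width: 0.0006
grip_force: 1.8
```

Run:
```python
from h import *
st();I,a=snap('w5')
cv2.imwrite('pics/w5c.png',np.hstack([L('w4')[1][0:260,120:420],a[0:260,120:420]]))
```

```text
t 7.18 p [0.4718 0.3616 0.06  ] a 27.6 zt [ 0.009 -0.004 -1.   ] q [ 0.09  0.69 -1.11  1.68  0.67  1.2  -2.28] F [-0.1  0.3  4.2] w 0.0006 g 1.8
```

View pics/w5c.png

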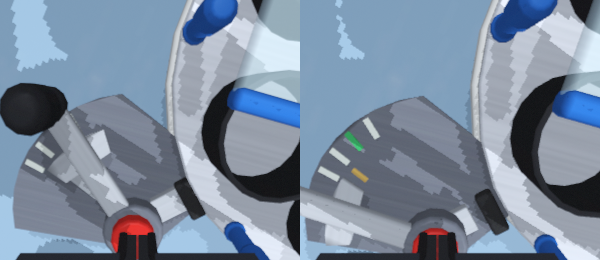

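Call:
arm_command(
  moves=[0, 0, -1.5, 0, 0, 0, -2.9, 0, 0, 0, -2.9, 0, 0, 0, -2.9, 0, 0, 0, -2.9, 0, 0, 0, -2.9, 0, 0, 0, -2.9, 0, 0, 0, -2.9, 0, 0, 0, -2.9, 0, 0, 0, -2.9, 0, 0, 0, -2.9, 0, 0, 0, -2.9, 0],
)

```text
time: 8.23
ee_pos: [0.468, 0.3623, 0.3961]
eef_rot: [0.971, 0.239, 0.004, 0.003]
ft_force: [0.2, 1.0, 0.1]
width: 0.0007
grip_force: 0.0
```

Call:
arm_command(
  moves=[-1.4, 2.2, 0, 5, -1.5, 2.2, 0, 5, -1.6, 2, 0, 5, -1.8, 1.8, 0, 5, -2.0, 1.6, 0, 5, -2.1, 1.4, 0, 5, -2.2, 1.2, 0, 5, -2.2, 1.2, 0, 5, -2.2, 1.2, 0, 5, 0, 0, 0, 0],
  fingers=75,
)

```text
time: 9.07
ee_pos: [0.3436, 0.209, 0.3963]
eef_rot: [0.993, -0.119, 0.006, 0.006]
ft_force: [-0.7, 0.6, -0.5]
width: 0.059
grip_force: 0.0
```

Run:
```python
from h import *
go(.42,-.25,.40,-45)
I,a=L('w3')
np.set_printoptions(precision=4,suppress=True)
for n,u,z in [('gapcup',(369,164),.086),('mark',(341,197),.02),('postL',(313,181),.106),('postR',(427,210),.106)]: print(n,onz(I,*u,z))
```

```text
t 9.07 p [0.3436 0.209  0.3963] a -13.7 zt [ 0.01  -0.014 -1.   ] q [ 0.78 -0.37 -1.05  1.62 -0.31  1.7  -2.09] F [-0.7  0.6 -0.5] w 0.059 g 0.0
-> (0.42, -0.25, 0.4) tool cm [18.31 42.78  0.35] len 46.5 turn 31.280181107880793
gapcup [0.5349 0.2606 0.086 ]
mark [0.4827 0.2418 0.02  ]
postL [0.4984 0.3061 0.106 ]
postR [0.5233 0.1951 0.106 ]
```

Call:
arm_command(
  moves=[1.5, 3.5, 0, 0, 1.5, 3.5, 0, 0, 1.5, 3.5, 0, 0, 1.5, 3.5, 0, 0, 1.5, 3.5, 0, 0, 1.5, 3.5, 0, 0, 1.5, 3.5, 0, 0, 1.5, 3.5, 0, 0, 1.5, 3.5, 0, 0, 1.5, 3.5, 0, 0, 1.5, 3.5, 0, 0, 1.5, 3.5, 0, 0],
)

```text
time: 10.07
ee_pos: [0.425, -0.2423, 0.3993]
eef_rot: [0.993, -0.115, 0.003, 0.004]
ft_force: [0.5, 0.2, 1.4]
width: 0.0653
grip_force: 0.0
```

Call:
arm_command(
  moves=[0, 0, 0, 6, 0, 0, 0, 6, 0, 0, 0, 6, 0, 0, 0, 6, 0, 0, 0, 6, 0, 0, 0, 0],
)

```text
time: 10.57
ee_pos: [0.425, -0.2406, 0.3993]
eef_rot: [0.929, -0.371, 0.004, 0.003]
ft_force: [-0.8, -0.2, 0.8]
width: 0.0655
grip_force: 0.0
```

```bash
cat >> h.py <<'E'
def caps(I,a,z,roi=None,show=False):
    "round white caps seen from above: circles by Hough; print world points"
    g=cv2.medianBlur(cv2.cvtColor(a,cv2.COLOR_BGR2GRAY),3)
    c=cv2.HoughCircles(g,cv2.HOUGH_GRADIENT,1,22,param1=120,param2=18,minRadius=10,maxRadius=45)
    for u,v,q in ([] if c is None else c[0]):
        p=onz(I,u,v,z); d=np.linalg.norm(p-I['origin'])
        rad=q*d/I['fx']
        if v<235 and g[int(v),int(u)]>120 and .012<rad<.030: print('circle px',int(u),int(v),'r',q,'mm',round(rad*1000,1),np.round(p,4))
E
python3 - <<'E'
from h import *
go(.479,-.255,.25,-45)
I,a=snap('w6');caps(I,a,.09)
E
```

```text
t 10.57 p [ 0.425  -0.2406  0.3993] a -43.5 zt [ 0.005 -0.008 -1.   ] q [ 0.94  0.02 -0.53  1.47  0.01  1.65 -1.91] F [-0.8 -0.2  0.8] w 0.0655 g 0.0
-> (0.479, -0.255, 0.25) tool cm [ 4.78 -2.71 14.97] len 15.9 turn 1.46265703528141
circle px 124 50 r 19.9 mm 28.9 [ 0.6327 -0.2082  0.09  ]
```

```bash
cat >> h.py <<'E'
def capnear(I,a,p,z,win=.06,rr=(.015,.026),k=3):
    "Hough circles within win of the expected point p (x,y) at height z"
    f=I['fx']/np.linalg.norm(np.array([*p,z])-I['origin'])
    g=cv2.GaussianBlur(cv2.cvtColor(a,cv2.COLOR_BGR2GRAY),(3,3),0)
    u,v=proj(I,[*p,z]);w=int(win*f);x0=max(0,int(u)-w);y0=max(0,int(v)-w);S=4
    c=cv2.resize(g[y0:int(v)+w,x0:int(u)+w],None,fx=S,fy=S,interpolation=cv2.INTER_CUBIC)
    h=cv2.HoughCircles(c,cv2.HOUGH_GRADIENT,1.5,int(S*f*.02),param1=100,param2=20,minRadius=int(S*f*rr[0]),maxRadius=int(S*f*rr[1]))
    if h is None: print('none',u,v);return
    for x,y,q in h[0][:k]:
        X,Y=x0+(x+.5)/S-.5,y0+(y+.5)/S-.5
        print('px',round(X),round(Y),'rad mm',round(q/S/f*1000,1),'grey',g[min(383,int(Y)),min(511,int(X))],np.round(onz(I,X,Y,z),4))
E
python3 - <<'E'
from h import *
for n in('w1','w6'):
    I,a=L(n)
    for p in((.479,-.255),(.474,-.192)):print(n,p);capnear(I,a,p,.09)
E
```

```text
w1 (0.479, -0.255)
px 255 120 rad mm 20.7 grey 125 [ 0.448  -0.2729  0.09  ]
w1 (0.474, -0.192)
px 212 155 rad mm 24.9 grey 156 [ 0.4553 -0.1973  0.09  ]
w6 (0.479, -0.255)
none 236.03610280101796 114.42060459504903
w6 (0.474, -0.192)
px 222 161 rad mm 22.0 grey 197 [ 0.4468 -0.1968  0.09  ]
```

Run:
```python
from h import *
I1,a1=L('w1');I,a=L('w6')
for (u,v) in((230,112),(200,147)):
    t=a1[v-17:v+18,u-17:u+18]
    m=cv2.matchTemplate(a[:235],t,cv2.TM_CCOEFF_NORMED)
    for _ in range(2):
        _,s,_,(x,y)=cv2.minMaxLoc(m);print(round(s,3),x+17,y+17,onz(I,x+17,y+17,.09),onz(I1,u,v,.09));m[max(0,y-12):y+12,max(0,x-12):x+12]=-1
```

```text
0.965 236 114 [ 0.47942392 -0.25534973  0.09      ] [ 0.47911067 -0.25604856  0.09      ]
0.723 205 145 [ 0.47910782 -0.19554211  0.09      ] [ 0.47911067 -0.25604856  0.09      ]
0.984 206 150 [ 0.47337595 -0.19157444  0.09      ] [ 0.47447987 -0.19277856  0.09      ]
0.764 237 120 [ 0.47290089 -0.25080872  0.09      ] [ 0.47447987 -0.19277856  0.09      ]
```

Call:
arm_command(
  moves=[0.6, -0.35, 2.3, 0, 0.6, -0.35, 2.3, 0, 0.6, -0.35, 2.3, 0, 0.6, -0.35, 2.3, 0, 0.6, -0.35, 2.3, 0, 0.6, -0.35, 2.3, 0, 0.6, -0.35, 2.3, 0, 0.6, -0.3, 2.3, 0, 0, 0, 2.3, 0, 0, 0, 2.3, 0, 0, 0, 2.3, 0, 0, 0, 2, 0],
)

```text
time: 11.62
ee_pos: [0.4798, -0.2558, 0.1251]
eef_rot: [0.93, -0.367, 0.003, 0.003]
ft_force: [0.2, 0.0, 0.0]
width: 0.0651
grip_force: 0.0
```

Run:
```python
from h import *
go(.479,-.255,.051,-45)
```

```text
t 11.62 p [ 0.4798 -0.2558  0.1251] a -43.0 zt [ 0.004 -0.007 -1.   ] q [ 0.88  0.27 -0.54  1.78  0.16  1.12 -2.04] F [0.2 0.  0. ] w 0.0651 g 0.0
-> (0.479, -0.255, 0.051) tool cm [-0.17 -0.02  7.41] len 7.4 turn 1.9575469272728867
```

Call:
arm_command(
  moves=[-0.1, 0, 2, 0, 0, 0, 2, 0, 0, 0, 1.7, 0, 0, 0, 1.2, 0, 0, 0, 0.5, 0, 0, 0, 0, 0],
)

```text
time: 12.12
ee_pos: [0.4793, -0.2558, 0.0517]
eef_rot: [0.93, -0.368, 0.003, 0.003]
ft_force: [0.5, 0.0, 0.6]
width: 0.0654
grip_force: 0.0
```

Call:
arm_command(
  moves=[0, 0, 0, 0, 0, 0, 0, 0, 0, 0, 0, 0, 0, 0, 0, 0, 0, 0, 0, 0, 0, 0, 0, 0],
  fingers=30,
  squeeze=35,
)

```text
time: 12.62
ee_pos: [0.4802, -0.2564, 0.0533]
eef_rot: [0.929, -0.369, 0.005, 0.003]
ft_force: [0.4, 0.2, 5.0]
width: 0.0463
grip_force: 34.9
```

Call:
arm_command(
  moves=[0, 0, -0.5, 0, 0, 0, -1.5, 0, 0, 0, -2.5, 0, 0, 0, -3, 0, 0, 0, -3, 0, 0, 0, -3, 0, 0, 0, -3, 0, 0, 0, -3, 0, 0, 0, -3, 0, 0, 0, -3, 0, 0, 0, -2, 0, 0, 0, -1, 0],
)

```text
time: 13.62
ee_pos: [0.4786, -0.2539, 0.3406]
eef_rot: [0.929, -0.369, 0.006, 0.003]
ft_force: [0.3, -0.5, -1.6]
width: 0.0466
grip_force: 34.9
```

Run:
```python
from h import *
go(.51,.254,.35,12.5)
```

```text
t 13.62 p [ 0.4786 -0.2539  0.3406] a -43.3 zt [ 0.008 -0.01  -1.   ] q [ 0.89  0.14 -0.55  1.47  0.08  1.54 -1.98] F [ 0.3 -0.5 -1.6] w 0.0466 g 34.9
-> (0.51, 0.254, 0.35) tool cm [-32.56 -39.1   -1.42] len 50.9 turn -55.83797831165161
```

Call:
arm_command(
  moves=[-1.2, -1.5, 0, 0, -2, -2.4, 0, 0, -2.2, -2.6, 0, 0, -2.2, -2.6, 0, 0, -2.2, -2.6, 0, 0, -2.2, -2.6, 0, 0, -2.2, -2.6, 0, 0, -2.2, -2.6, 0, 0, -2.2, -2.6, 0, 0, -2.2, -2.6, 0, 0, -2.2, -2.6, 0, 0, -2.2, -2.6, 0, 0],
)

```text
time: 14.62
ee_pos: [0.4969, 0.0759, 0.3296]
eef_rot: [0.931, -0.366, 0.001, 0.008]
ft_force: [0.5, -1.9, -0.6]
width: 0.0463
grip_force: 34.9
```

Call:
arm_command(
  moves=[-2.2, -2.6, 0, 0, -2.2, -2.6, 0, 0, -1.6, -2, 0, 0, -1, -1.3, 0, -3, 0, 0, 0, -6, 0, 0, 0, -7, 0, 0, 0, -7, 0, 0, 0, -7, 0, 0, 0, -7, 0, 0, 0, -7, 0, 0, 0, -7, 0, 0, 0, -5],
)

```text
time: 15.62
ee_pos: [0.5015, 0.0979, 0.3246]
eef_rot: [0.993, 0.116, -0.007, 0.012]
ft_force: [0.1, 0.1, -1.8]
width: 0.0466
grip_force: 34.9
```

Run:
```python
from h import *
go(.529,.255,.30,12.5)
I,a=snap('w7')
```

```text
t 15.62 p [0.5015 0.0979 0.3246] a 13.3 zt [-0.012 -0.025 -1.   ] q [-0.09  0.07 -0.22  1.56  0.04  1.53 -1.65] F [ 0.1  0.1 -1.8] w 0.0466 g 34.9
-> (0.529, 0.255, 0.3) tool cm [  6.33 -14.7    2.03] len 16.1 turn 0.814786859112985
```

View pics/w7.png

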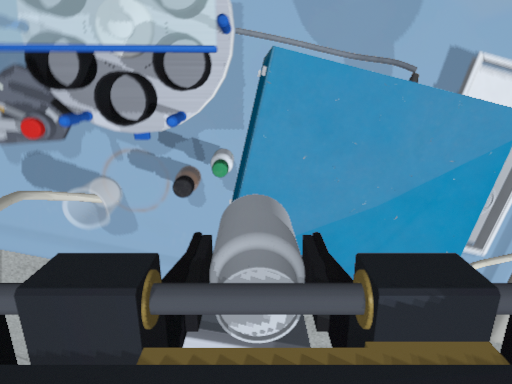

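Call:
arm_command(
  moves=[0.9, -2, 0, 0, 0.9, -2.1, 0, 0, 0.9, -2.1, 0, 0, 0.9, -2.1, 0, 0, 0.9, -2.1, 0, 0, 0.9, -2.1, 0, 0, 0.9, -2.1, 0, 0, 0, 0, 1, 0, 0, 0, 1, 0, 0, 0, 0, 0, 0, 0, 0, 0],
)

```text
time: 16.58
ee_pos: [0.5306, 0.2517, 0.3002]
eef_rot: [0.994, 0.111, -0.008, 0.012]
ft_force: [0.6, -0.2, -0.2]
width: 0.0463
grip_force: 34.9
```

Run:
```python
from h import *
go(.529,.255,.22,12.5)
I,a=snap('w8')
h=cv2.cvtColor(a,cv2.COLOR_BGR2HSV);m=(h[...,0]>105)&(h[...,0]<125)&(h[...,1]>200)&(h[...,2]>90)
n,l,s,c=cv2.connectedComponentsWithStats(m[:240].astype('uint8'))
for i in np.argsort(-s[1:,4])[:6]+1: print(s[i],np.round(c[i]),onz(I,*c[i],.095).round(4))
m=((h[...,0]<8)|(h[...,0]>172))&(h[...,1]>150)&(h[...,2]>90)
n,l,s,c=cv2.connectedComponentsWithStats(m[:240].astype('uint8'))
for i in np.argsort(-s[1:,4])[:1]+1: print('red',s[i],c[i],onz(I,*c[i],.066))
```

```text
t 16.58 p [0.5306 0.2517 0.3002] a 12.7 zt [-0.012 -0.026 -1.   ] q [-0.27  0.26 -0.32  1.41  0.1   1.52 -1.94] F [ 0.6 -0.2 -0.2] w 0.0463 g 34.9
-> (0.529, 0.255, 0.22) tool cm [ 0.06 -0.55  8.01] len 8.0 turn 0.19831309375237538
[125 119 251   6 841] [269. 121.] [0.5768 0.2428 0.095 ]
[193 165  15  22 183] [200. 176.] [0.5036 0.3033 0.095 ]
[293 165  16  21 183] [300. 175.] [0.5275 0.196  0.095 ]
[244 186  13   2  26] [250. 186.] [0.5031 0.2472 0.095 ]
[165 119  21   1  21] [175. 119.] [0.558  0.3386 0.095 ]
[144 119  20   1  20] [154. 119.] [0.5532 0.3602 0.095 ]
red [141 173  22  21 357] [151.53781513 182.86554622] [0.47388826 0.35985703 0.066     ]
```

View pics/w8.png

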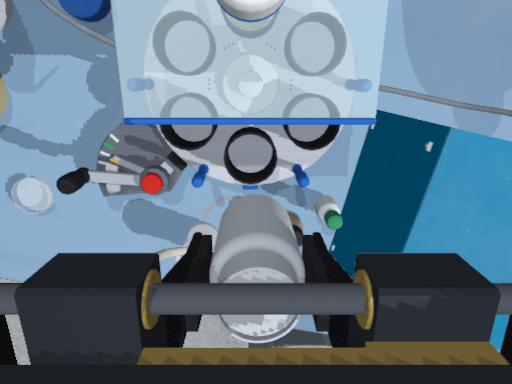

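Run:
```python
from h import *
np.set_printoptions(precision=4,suppress=True)
I,a=L('w8')
for n,u,z in [('pL',(197.5,183),.106),('pR',(303,182),.106),('cup',(250.5,155),.086),('gL',(124,121.5),.149),('gR',(376,121.5),.149),('mark',(250,187),.02)]:print(n,onz(I,*u,z))
# dark ring of gap cup
g=cv2.cvtColor(a,cv2.COLOR_BGR2GRAY)[126:186,215:290]
m=(g<45).astype('uint8');n,l,s,c=cv2.connectedComponentsWithStats(m);i=1+np.argmax(s[1:,4])
cs,_=cv2.findContours((l==i).astype('uint8'),cv2.RETR_EXTERNAL,cv2.CHAIN_APPROX_NONE)
(e,ax,an)=cv2.fitEllipse(cv2.convexHull(max(cs,key=len)));print(s[i],e[0]+215,e[1]+126,ax,an,onz(I,e[0]+215,e[1]+126,.086),onz(I,e[0]+215,e[1]+126,.065))
```

```text
pL [0.4983 0.3035 0.106 ]
pR [0.5235 0.1935 0.106 ]
cup [0.536  0.2538 0.086 ]
gL [0.5544 0.3722 0.149 ]
gR [0.6031 0.1539 0.149 ]
mark [0.4796 0.2417 0.02  ]
[ 10   1  52  56 856] 250.05733489990234 155.0786952972412 (51.599056243896484, 55.71156692504883) 178.46401977539062 [0.5358 0.2543 0.086 ] [0.5314 0.2532 0.065 ]
```

Run:
```python
from h import *
np.set_printoptions(precision=4,suppress=True)
I,a=L('w8');s,M=st();x=M[:2,0]
g=cv2.cvtColor(a,cv2.COLOR_BGR2GRAY)
print(g[186:206,250:262:3].T)
for v in(193,195,197):
    p=onz(I,255,v,s['ee_pos'][2]-.0515)[:2];b=p-.0235*x;print(v,'bottle bottom centre',b,'tcp',s['ee_pos'][:2],'tip',(s['ee_pos']+M[:,2]*.05)[:2])
    print(' left/right',[onz(I,u,228,s['ee_pos'][2]-.03) for u in(214,300)])
```

```text
t 16.63 p [0.5309 0.2518 0.3011] a 12.7 zt [-0.011 -0.026 -1.   ] q [-0.27  0.26 -0.32  1.4   0.1   1.52 -1.94] F [-0.2 -0.1  0.3] w 0.0461 g 34.9
[[ 91  92  96 121 152 152 151 149 140 133 132 132 132 132 132 131 132 132
  132 132]
 [ 90  91  96 120 151 151 151 149 140 132 132 132 131 131 131 131 131 132
  132 132]
 [ 91  93 101 126 152 152 152 150 139 131 131 131 130 131 131 131 130 130
  131 131]
 [151 152 152 151 152 151 152 150 141 131 131 131 131 130 131 130 131 130
  131 132]]
193 bottle bottom centre [0.5235 0.249 ] tcp [0.5309 0.2518] tip [0.5303 0.2505]
 left/right [array([0.5268, 0.2751, 0.2711]), array([0.5375, 0.2249, 0.2711])]
195 bottle bottom centre [0.5222 0.2487] tcp [0.5309 0.2518] tip [0.5303 0.2505]
 left/right [array([0.5268, 0.2751, 0.2711]), array([0.5375, 0.2249, 0.2711])]
197 bottle bottom centre [0.5209 0.2484] tcp [0.5309 0.2518] tip [0.5303 0.2505]
 left/right [array([0.5268, 0.2751, 0.2711]), array([0.5375, 0.2249, 0.2711])]
```

Call:
arm_command(
  moves=[0, -0.2, 1.5, 0, 0, 0, 2, 0, 0, 0, 2, 0, 0, 0, 2, 0, 0, 0, 2, 0, 0, 0, 2, 0, 0, 0, 1.7, 0, 0, 0, 1, 0, 0, 0, 0.5, 0, 0, 0, 0, 0],
)

```text
time: 17.47
ee_pos: [0.5287, 0.2507, 0.1538]
eef_rot: [0.994, 0.111, -0.007, 0.012]
ft_force: [0.2, -0.4, -1.2]
width: 0.046
grip_force: 35.0
```

Run:
```python
from h import *
go(.532,.254,.15,12.5)
I,a=snap('w9');S,b=snap('s9','side');C,c=snap('c9','scene')
k=lambda q,x,y:cv2.resize(q[y:y+100,x:x+80],None,fx=5,fy=5,interpolation=cv2.INTER_CUBIC)
u,v=proj(S,(.528,.254,.1)).astype(int);u2,v2=proj(C,(.528,.254,.1)).astype(int);print(u,v,u2,v2)
cv2.imwrite('pics/x9.png',np.hstack([k(b,u-40,v-50),k(c,u2-40,v2-50)]))
print(u-40,v-50,u2-40,v2-50)
```

```text
t 17.47 p [0.5287 0.2507 0.1538] a 12.8 zt [-0.011 -0.026 -1.   ] q [-0.27  0.33 -0.32  1.63  0.12  1.23 -1.96] F [ 0.2 -0.4 -1.2] w 0.046 g 35.0
-> (0.532, 0.254, 0.15) tool cm [ 0.41 -0.26  0.37] len 0.6 turn 0.2632309225920153
202 216 220 207
162 166 180 157
```

View pics/x9.png

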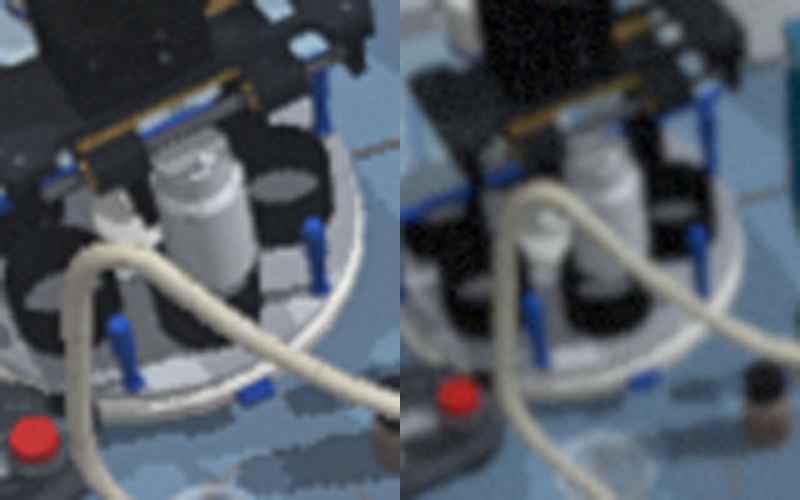

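Run:
```python
from h import *
np.set_printoptions(precision=4,suppress=True)
S=r.camera_info('side');C=r.camera_info('scene');s,M=st()
print('bottle side',onz(S,162+213/5,166+268/5,.1023),'scene',onz(C,180+(606-400)/5,157+285/5,.1023),'tip',(s['ee_pos']+M[:,2]*.0515))
for nm,cam,f in(('side0',S,(180,210,40,40)),('scene0',C,(0,0,0,0))):
    g=cv2.cvtColor(cv2.imread(f'pics/{nm}.png'),cv2.COLOR_BGR2GRAY)
    for ctr in((.526,.2545),(.532,.2535)):
        t=np.linspace(0,2*np.pi,72,endpoint=False)
        best=[]
        for dx in np.arange(-.012,.013,.002):
            for dy in np.arange(-.012,.013,.002):
                # mean grey just inside rim wall annulus (27..30 mm) is dark
                P=[proj(cam,(ctr[0]+dx+.0285*np.cos(q),ctr[1]+dy+.0285*np.sin(q),.086)) for q in t]
                best.append((np.mean([g[int(round(p[1])),int(round(p[0]))] for p in P]),ctr[0]+dx,ctr[1]+dy))
        best.sort();print(nm,np.round(best[:4],4).tolist())
```

```text
t 17.62 p [0.5294 0.2515 0.1555] a 12.8 zt [-0.009 -0.024 -1.   ] q [-0.27  0.33 -0.32  1.62  0.12  1.23 -1.96] F [-0.8  0.1 -0.3] w 0.0463 g 35.0
bottle side [0.5131 0.2512 0.1023] scene [0.4978 0.2572 0.1023] tip [0.529  0.2502 0.104 ]
side0 [[61.0694, 0.524, 0.2585], [62.0972, 0.52, 0.2565], [62.3472, 0.514, 0.2585], [62.4444, 0.516, 0.2585]]
side0 [[62.4722, 0.526, 0.2575], [62.5694, 0.522, 0.2575], [62.7083, 0.52, 0.2595], [63.4583, 0.524, 0.2575]]
scene0 [[53.8333, 0.514, 0.2665], [54.5278, 0.514, 0.2645], [55.625, 0.514, 0.2605], [56.0694, 0.516, 0.2665]]
scene0 [[55.4861, 0.526, 0.2455], [56.7222, 0.526, 0.2475], [56.7361, 0.524, 0.2475], [57.0, 0.528, 0.2475]]
```

Run:
```python
from h import *
np.set_printoptions(precision=4,suppress=True,linewidth=200)
I,a=L('w9');g=cv2.cvtColor(a,cv2.COLOR_BGR2GRAY);s,M=st()
for p in [(.575,.263,.149),(.558,.26,.086),(.532,.254,.086),(.5029,.248,.086),(.532,.254,.104),(.529,.250,.104)]: print(p,proj(I,p).round(1))
for u in(235,250,255,262,280): print(u,[ (v,int(g[v,u])) for v in range(40,236,4)])
print('row',[(u,int(g[180,u])) for u in range(160,350,4)])
print('row',[(u,int(g[210,u])) for u in range(160,350,4)])
```

```text
t 17.62 p [0.5294 0.2515 0.1555] a 12.8 zt [-0.009 -0.024 -1.   ] q [-0.27  0.33 -0.32  1.62  0.12  1.23 -1.96] F [-0.8  0.1 -0.3] w 0.0463 g 35.0
(0.575, 0.263, 0.149) [250.7 160.7]
(0.558, 0.26, 0.086) [249.1 164.7]
(0.532, 0.254, 0.086) [249.5 201.8]
(0.5029, 0.248, 0.086) [249.  240.2]
(0.532, 0.254, 0.104) [249.6 211.2]
(0.529, 0.25, 0.104) [254.5 216.6]
235 [(40, 183), (44, 189), (48, 189), (52, 189), (56, 189), (60, 188), (64, 190), (68, 190), (72, 186), (76, 191), (80, 202), (84, 208), (88, 209), (92, 209), (96, 204), (100, 193), (104, 211), (108, 212), (112, 212), (116, 212), (120, 212), (124, 208), (128, 185), (132, 202), (136, 201), (140, 182), (144, 160), (148, 81), (152, 93), (156, 89), (160, 15), (164, 32), (168, 123), (172, 134), (176, 134), (180, 134), (184, 131), (188, 132), (192, 131), (196, 131), (200, 133), (204, 123), (208, 122), (212, 123), (216, 122), (220, 123), (224, 123), (228, 124), (232, 126)]
250 [(40, 209), (44, 209), (48, 210), (52, 206), (56, 191), (60, 191), (64, 181), (68, 191), (72, 192), (76, 192), (80, 197), (84, 213), (88, 214), (92, 214), (96, 2
[... 2558 characters left out ...]
 183), (308, 184), (312, 184), (316, 183), (320, 181), (324, 32), (328, 26), (332, 14), (336, 14), (340, 15), (344, 15), (348, 17)]
row [(160, 144), (164, 143), (168, 142), (172, 135), (176, 50), (180, 50), (184, 62), (188, 121), (192, 200), (196, 200), (200, 200), (204, 200), (208, 200), (212, 25), (216, 14), (220, 17), (224, 47), (228, 118), (232, 122), (236, 122), (240, 125), (244, 125), (248, 125), (252, 126), (256, 126), (260, 125), (264, 124), (268, 123), (272, 123), (276, 131), (280, 141), (284, 152), (288, 32), (292, 187), (296, 203), (300, 203), (304, 204), (308, 165), (312, 79), (316, 43), (320, 47), (324, 49), (328, 192), (332, 144), (336, 144), (340, 144), (344, 144), (348, 143)]
```

Call:
arm_command(
  moves=[0.5, 0, 0, 0, 0.5, 0, 0, 0, 0, 0, 0.5, 0, 0, 0, 0.5, 0, 0, 0, 0.5, 0, 0, 0, 0.5, 0, 0, 0, 0.5, 0, 0, 0, 0, 0],
)

```text
time: 18.28
ee_pos: [0.5376, 0.2526, 0.1276]
eef_rot: [0.994, 0.112, -0.007, 0.012]
ft_force: [0.1, 1.1, -1.4]
width: 0.0462
grip_force: 35.0
```

Call:
arm_command(
  moves=[0, 0, 0.5, 0, 0, 0, 0.5, 0, 0, 0, 0.5, 0, 0, 0, 0.5, 0, 0, 0, 0.5, 0, 0, 0, 0.3, 0, 0, 0, 0, 0],
)

```text
time: 18.87
ee_pos: [0.5376, 0.2523, 0.1002]
eef_rot: [0.994, 0.112, -0.007, 0.012]
ft_force: [1.4, 2.9, -2.5]
width: 0.0462
grip_force: 35.0
```

Run:
```python
from h import *
go(.532,.254,.096,12.5)
```

```text
t 18.87 p [0.5376 0.2523 0.1002] a 12.8 zt [-0.011 -0.025 -1.   ] q [-0.27  0.39 -0.31  1.66  0.15  1.13 -1.97] F [ 1.4  2.9 -2.5] w 0.0462 g 35.0
-> (0.532, 0.254, 0.096) tool cm [-0.5  -0.3   0.42] len 0.7 turn 0.3223282483133971
```

Call:
arm_command(
  moves=[0, -0.1, 0.2, 0, 0, 0, 0.2, 0, 0, 0, 0, 0, 0, 0, 0, 0],
)

```text
time: 19.2
ee_pos: [0.5376, 0.2527, 0.0969]
eef_rot: [0.994, 0.112, -0.007, 0.012]
ft_force: [1.0, -0.2, -1.2]
width: 0.0462
grip_force: 35.0
```

Call:
arm_command(
  moves=[0, 0, 0, 0, 0, 0, 0, 0, 0, 0, 0, 0, 0, 0, 0, 0],
  fingers=68,
)

```text
time: 19.53
ee_pos: [0.5378, 0.253, 0.0972]
eef_rot: [0.994, 0.112, -0.007, 0.012]
ft_force: [0.5, 0.3, 0.5]
width: 0.0579
grip_force: 0.0
```

Call:
arm_command(
  moves=[0, 0, -0.7, 0, 0, 0, -1.5, 0, 0, 0, -2, 0, 0, 0, -2, 0, 0, 0, -2, 0, 0, 0, -1.5, 0, 0, 0, 0, 0],
)

```text
time: 20.12
ee_pos: [0.5401, 0.2564, 0.1982]
eef_rot: [0.994, 0.112, -0.004, 0.011]
ft_force: [0.9, -0.3, -0.1]
width: 0.0593
grip_force: 0.0
```

Run:
```python
from h import *
np.set_printoptions(precision=4,suppress=True)
go(.498-.0045,.305+.02+.03,.16,12.5)
I,a=snap('w10');S,b=snap('s10','side')
h=cv2.cvtColor(a,cv2.COLOR_BGR2HSV);m=(h[...,0]>105)&(h[...,0]<125)&(h[...,1]>200)&(h[...,2]>90)
n,l,s,c=cv2.connectedComponentsWithStats(m[:240].astype('uint8'))
for i in np.argsort(-s[1:,4])[:4]+1: print(s[i],np.round(c[i]))
```

```text
t 20.12 p [0.5401 0.2564 0.1982] a 12.8 zt [-0.005 -0.023 -1.   ] q [-0.27  0.32 -0.32  1.54  0.12  1.32 -1.95] F [ 0.9 -0.3 -0.1] w 0.0593 g 0.0
-> (0.4935, 0.355, 0.16) tool cm [ -2.32 -10.73   3.62] len 11.6 turn 0.3056774201101575
[  75  154  360    9 2874] [259. 158.]
[177 201  23  35 396] [188. 219.]
[308 201  24  34 386] [320. 218.]
[238   9  40   5  56] [257.  11.]
```

Run:
```python
from h import *
np.set_printoptions(precision=3,suppress=True)
S=r.camera_info('side')
s=lambda u,v:(110+u/3.7,140+v/3.7)
curve=np.array([(360,515),(300,485),(272,455),(258,425),(252,400),(248,360),(245,320),(250,297),(265,284),(290,286),(320,302),(360,332),(400,362),(450,390),(520,404)],float)
cv=np.vstack([np.linspace(curve[i],curve[i+1],8,endpoint=False) for i in range(len(curve)-1)])
for n,pts in(('w2',[(235,228),(180,213),(135,205),(90,222),(66,242),(90,268),(150,293),(250,312),(400,338)]),('w7',[(105,198),(60,193),(25,195)])):
    I,_=L(n)
    for p in pts:
        q=(p[0]/1.5,p[1]/1.5) if n=='w2' else p
        R_=[(tri(S,s(*c),I,q),c) for c in cv];R_.sort(key=lambda t:t[0][1]);
        good=[(t[0][0].round(3).tolist(),round(t[0][1],4),t[1].round().tolist()) for t in R_[:3]];print(n,p,good)
go(.4861,.3434,.125,12.6)
```

```text
w2 (235, 228) [([0.417, 0.244, 0.164], np.float64(0.0001), [390.0, 354.0]), ([0.418, 0.245, 0.166], np.float64(0.0033), [385.0, 351.0]), ([0.415, 0.243, 0.161], np.float64(0.0035), [395.0, 358.0])]
w2 (180, 213) [([0.43, 0.273, 0.211], np.float64(0.0008), [330.0, 310.0]), ([0.398, 0.321, 0.074], np.float64(0.0013), [296.0, 481.0]), ([0.397, 0.32, 0.071], np.float64(0.0014), [300.0, 485.0])]
w2 (135, 205) [([0.412, 0.334, 0.143], np.float64(0.0002), [256.0, 419.0]), ([0.435, 0.293, 0.239], np.float64(0.0002), [290.0, 286.0]), ([0.413, 0.334, 0.145], np.float64(0.0007), [256.0, 416.0])]
w2 (90, 222) [([0.415, 0.325, 0.232], np.float64(0.0001), [246.0, 335.0]), ([0.423, 0.31, 0.261], np.float64(0.0003), [261.0, 287.0]), ([0.423, 0.311, 0.26], np.float64(0.0004), [259.0, 289.0])]
w2 (66, 242) [([0.411, 0.317, 0.273], np.float64(0.0007), [250.0, 297.0]), ([0.41, 0.318, 0.271], np.float64(0.0009), [249.0, 300.0]), ([0.41, 0.319, 0.27], np.float64(0.001), [249.0, 303.0])]
w2 (90, 268) [([0.402, 0.296, 0.285], np.float64(0.0), [287.0, 286.0]), ([0.375, 0.332, 0.215], np.float64(0.0001), [254
[... 783 characters left out ...]
 [395.0, 358.0]), ([0.435, 0.242, 0.14], np.float64(0.0041), [385.0, 351.0])]
w7 (60, 193) [([0.397, 0.32, 0.069], np.float64(0.0004), [300.0, 485.0]), ([0.446, 0.267, 0.177], np.float64(0.0004), [340.0, 317.0]), ([0.447, 0.268, 0.179], np.float64(0.0032), [335.0, 313.0])]
w7 (25, 195) [([0.45, 0.283, 0.203], np.float64(0.0002), [309.0, 296.0]), ([0.409, 0.333, 0.119], np.float64(0.0008), [265.0, 440.0]), ([0.408, 0.333, 0.117], np.float64(0.001), [267.0, 444.0])]
t 20.22 p [0.539 0.256 0.195] a 12.8 zt [-0.009 -0.025 -1.   ] q [-0.27  0.32 -0.32  1.55  0.12  1.31 -1.95] F [-0.3  0.1 -1.1] w 0.0593 g 0.0
-> (0.4861, 0.3434, 0.125) tool cm [-3.1  -9.89  6.78] len 12.4 turn 0.20715479424811178
```

Call:
arm_command(
  moves=[-0.7, -2.3, 0, 0, -0.8, -2.5, 0, 0, -0.8, -2.5, 0, 0, -0.8, -2.6, 0, 0, 0, 0, 2, 0, 0, 0, 2, 0, 0, 0, 2, 0, 0, 0, 2, 0, 0, 0, 1.5, 0, 0, 0, 0.8, 0, 0, 0, 0, 0],
  fingers=0,
)

```text
time: 21.13
ee_pos: [0.4841, 0.3413, 0.0866]
eef_rot: [0.994, 0.112, -0.009, 0.013]
ft_force: [-0.6, -0.4, -0.1]
width: 0.0015
grip_force: 0.0
```

Run:
```python
from h import *
go(.497,.2577,.092,12.6)
```

```text
t 21.13 p [0.4841 0.3413 0.0866] a 12.8 zt [-0.014 -0.028 -1.   ] q [-0.41  0.42 -0.36  1.66  0.17  1.12 -2.17] F [-0.6 -0.4 -0.1] w 0.0015 g 0.0
-> (0.497, 0.2577, 0.092) tool cm [-0.6   8.45 -0.32] len 8.5 turn 0.20346892664034044
```

Call:
arm_command(
  moves=[0, 0.8, -0.5, 0, 0, 0.8, 0, 0, -0.1, 0.8, 0, 0, -0.1, 0.8, 0, 0, -0.1, 0.8, 0, 0, -0.1, 0.8, 0, 0, -0.1, 0.8, 0, 0, -0.1, 0.8, 0, 0],
)

```text
time: 21.8
ee_pos: [0.4913, 0.2806, 0.0962]
eef_rot: [0.994, 0.113, -0.008, 0.01]
ft_force: [-6.8, 6.2, -1.1]
width: 0.0002
grip_force: 3.7
```

Call:
arm_command(
  moves=[-0.1, 0.7, 0, 0, -0.1, 0.7, 0, 0, 0, 0.6, 0, 0, 0, 0.2, 0, 0, 0, 0, 0, 0, 0, 0, 0, 0, 0, 0, 0, 0, 0, 0, 0, 0, 0, 0, 0, 0, 0, 0, 0, 0],
)

```text
time: 22.63
ee_pos: [0.4967, 0.2571, 0.0963]
eef_rot: [0.994, 0.112, -0.007, 0.012]
ft_force: [-0.0, -0.6, 0.4]
width: 0.0002
grip_force: 0.0
```

Run:
```python
from h import *
st()
I,a=snap('w11')
h=cv2.cvtColor(a,cv2.COLOR_BGR2HSV);m=(h[...,0]>105)&(h[...,0]<125)&(h[...,1]>200)&(h[...,2]>90)
n,l,s,c=cv2.connectedComponentsWithStats(m[:260].astype('uint8'))
for i in np.argsort(-s[1:,4])[:4]+1: print(s[i],np.round(c[i]),onz(I,*c[i],.1).round(3))
```

```text
t 22.63 p [0.4967 0.2571 0.0963] a 12.8 zt [-0.011 -0.025 -1.   ] q [-0.29  0.33 -0.33  1.75  0.14  1.1  -2.02] F [-0.  -0.6  0.4] w 0.0002 g 0.0
[   0   83  512   25 7746] [230.  92.] [0.573 0.285 0.1  ]
[ 89 161  58  49 950] [113. 187.] [0.519 0.33  0.1  ]
[304 209  36  44 753] [319. 233.] [0.517 0.229 0.1  ]
[256 229  26   4  77] [269. 230.] [0.513 0.254 0.1  ]
```

Run:
```python
from h import *
I,a=L('w11')
for q in((.4955,.305),(.523,.194),(.4983,.3035),(.5235,.1935)):print([proj(I,(*q,z)).round() for z in(.106,.06)])
S,b=snap('s11','side')
b0=cv2.imread('pics/side0.png')
for im in(b0,b):
    h=cv2.cvtColor(im,cv2.COLOR_BGR2HSV);m=(h[...,0]>108)&(h[...,0]<125)&(h[...,1]>180)&(h[...,2]>60);m[:150]=0;m[260:]=0;m[:,:145]=0;m[:,240:]=0
    n,l,s,c=cv2.connectedComponentsWithStats(m.astype('uint8'))
    for i in np.argsort(-s[1:,4])[:6]+1: print(s[i],np.round(c[i]))
    print()
```

```text
[array([157., 247.]), array([176., 212.])]
[array([394., 240.]), array([364., 207.])]
[array([161., 242.]), array([179., 208.])]
[array([395., 239.]), array([365., 206.])]
[152 176  76  36 113] [188. 194.]
[210 242   6   5  14] [213. 244.]
[223 210   3   6  10] [224. 212.]
[184 230   4   3   9] [186. 231.]
[148 213   3   3   5] [149. 214.]
[188 241   2   3   4] [188. 242.]

[210 242   6   5  15] [213. 244.]
[167 201   7   4  10] [170. 202.]
[216 217   4   4  10] [218. 219.]
[211 181   5   4   7] [213. 183.]
[152 210   3   2   4] [153. 210.]
[219 229   2   2   3] [219. 230.]
```

Call:
arm_command(
  moves=[0, 0, 0, 0, 0, 0, 0, 0, 0, 0, 0, 0, 0, 0, 0, 0, 0, 0, 0, 0, 0, 0, 0, 0],
)

```text
time: 23.23
ee_pos: [0.4968, 0.2569, 0.0963]
eef_rot: [0.994, 0.112, -0.007, 0.012]
ft_force: [0.4, -0.2, 0.1]
width: 0.0006
grip_force: 0.0
```

```bash
cat >> h.py <<'E'
def posts(cam='wrist',n='tmp'):
    I,a=snap(n,cam)
    h=cv2.cvtColor(a,cv2.COLOR_BGR2HSV);m=(h[...,0]>105)&(h[...,0]<125)&(h[...,1]>190)&(h[...,2]>70)
    if cam=='side': m[:150]=0;m[260:]=0;m[:,:145]=0;m[:,240:]=0
    k,l,s,c=cv2.connectedComponentsWithStats(m.astype('uint8'))
    for i in np.argsort(-s[1:,4])[:6]+1: print(cam,s[i],np.round(c[i]),onz(I,*c[i],.085).round(3))
E
python3 - <<'E'
from h import *
st();posts();posts('side')
E
```

```text
t 23.23 p [0.4968 0.2569 0.0963] a 12.8 zt [-0.011 -0.025 -1.   ] q [-0.29  0.33 -0.33  1.75  0.14  1.1  -2.02] F [ 0.4 -0.2  0.1] w 0.0006 g 0.0
wrist [   0   83  512   21 9647] [252.  93.] [0.574 0.275 0.085]
wrist [ 350  191   56   56 1297] [379. 220.] [0.525 0.194 0.085]
wrist [ 149  191   42   58 1199] [169. 221.] [0.5   0.304 0.085]
side [211 243   5   3   6] [213. 244.] [0.446 0.25  0.085]
side [224 210   2   4   5] [225. 211.] [0.533 0.191 0.085]
side [152 210   3   2   3] [153. 210.] [0.603 0.375 0.085]
side [171 201   2   2   3] [172. 202.] [0.615 0.321 0.085]
side [169 203   1   1   1] [169. 203.] [0.613 0.329 0.085]
side [215 182   1   1   1] [215. 182.] [0.644 0.187 0.085]
```

Call:
arm_command(
  moves=[0, 0, -1, 0, 0, 0, -2, 0, 0, 0, -3, 0, 0, 0, -3, 0, 0, 0, -3, 0, 0, 0, -3, 0, 0, 0, -3, 0, 0, 0, -3, 0, 0, 0, -3, 0, 0, 0, -3, 0, 0, 0, -2, 0, 0, 0, -1, 0],
  fingers=76,
)

```text
time: 24.33
ee_pos: [0.5001, 0.265, 0.4001]
eef_rot: [0.994, 0.112, -0.005, 0.011]
ft_force: [0.5, -0.0, 0.5]
width: 0.0648
grip_force: 0.0
```

```bash
cat >> h.py <<'E'
def bcheck(n):
    "is bottle B where it stood at the start? template from the first pictures"
    for cam,(u,v),ref in(('scene',(355,196),'scene0'),('side',(357,200),'side0')):
        t=cv2.imread(f'pics/{ref}.png')[v-12:v+13,u-9:u+10]
        I,a=snap(n+cam,cam);w=a[v-50:v+50,u-60:u+60]
        m=cv2.matchTemplate(w,t,cv2.TM_CCOEFF_NORMED);_,s,_,(x,y)=cv2.minMaxLoc(m);print(cam,round(s,3),'moved px',x+9-60,y+12-50)
E
python3 - <<'E'
from h import *
bcheck('k1');go(.473,-.17,.38,100)
E
```

```text
scene 0.654 moved px -3 -6
side 0.434 moved px 0 0
t 24.43 p [0.5002 0.2649 0.398 ] a 12.8 zt [-0.008 -0.024 -1.   ] q [-0.3   0.21 -0.34  1.26  0.08  1.7  -1.97] F [ 0.  -0.1 -1. ] w 0.0657 g 0.0
-> (0.473, -0.17, 0.38) tool cm [-12.28  41.75   2.85] len 43.6 turn -87.18220228358292
```

Call:
arm_command(
  moves=[-0.5, 1.7, 0, 0, -0.8, 2.7, 0, 0, -0.9, 3, 0, 0, -0.9, 3, 0, 0, -0.9, 3, 0, 0, -0.9, 3, 0, 0, -0.9, 3, 0, 0, -0.9, 3, 0, 0, -0.9, 3, 0, 0, -0.9, 3, 0, 0, -0.9, 3, 0, 0, -0.9, 3, 0, 0],
)

```text
time: 25.43
ee_pos: [0.4749, -0.0952, 0.4039]
eef_rot: [0.994, 0.112, -0.008, 0.012]
ft_force: [0.6, -0.7, -0.1]
width: 0.0662
grip_force: 0.0
```

Call:
arm_command(
  moves=[-0.9, 3, 0, 0, -0.6, 2, 0, -2, -0.4, 1.3, 0, -5, 0, 0, 0, -6, 0, 0, 0, -6, 0, 0, 0, -6, 0, 0, 0, -6, 0, 0, 0, -6, 0, 0, 0, -6, 0, 0, 0, -6, 0, 0, 0, -6, 0, 0, 0, -6],
)

```text
time: 26.43
ee_pos: [0.4713, -0.1592, 0.4054]
eef_rot: [0.798, 0.602, -0.013, 0.006]
ft_force: [-0.6, -0.1, 0.1]
width: 0.066
grip_force: 0.0
```

Run:
```python
from h import *
go(.473,-.20,.30,100)
```

```text
t 26.43 p [ 0.4713 -0.1592  0.4054] a 74.1 zt [-0.013 -0.025 -1.   ] q [ 0.19  0.02  0.03  1.45  0.03  1.68 -0.06] F [-0.6 -0.1  0.1] w 0.066 g 0.0
-> (0.473, -0.2, 0.3) tool cm [-3.59  1.35 10.63] len 11.3 turn -25.889198194408266
```

Call:
arm_command(
  moves=[-0.9, 0.3, 1, 0, -0.9, 0.4, 2, 0, -0.9, 0.3, 2, 0, -0.9, 0.3, 2, 0, 0, 0, 2, -5, 0, 0, 1.5, -6, 0, 0, 0, -6, 0, 0, 0, -6, 0, 0, 0, -3, 0, 0, 0, 0, 0, 0, 0, 0],
)

```text
time: 27.35
ee_pos: [0.4724, -0.2006, 0.3018]
eef_rot: [0.646, 0.763, -0.014, 0.003]
ft_force: [0.2, 0.0, -0.4]
width: 0.0665
grip_force: 0.0
```

Run:
```python
from h import *
go(.473,-.190,.12,100)
I,a=snap('w12');cv2.imwrite('pics/w12v.png',a)
print(proj(I,(.473,-.19,.09)),I['origin'])
capnear(I,a,(.473,-.19),.09,k=6)
```

```text
t 27.35 p [ 0.4724 -0.2006  0.3018] a 99.5 zt [-0.012 -0.025 -1.   ] q [0.24 0.05 0.05 1.63 0.02 1.47 0.46] F [ 0.2  0.  -0.4] w 0.0665 g 0.0
-> (0.473, -0.19, 0.12) tool cm [ 1.45  0.53 18.15] len 18.2 turn -0.46463177173291115
[261.74412655 149.00619962] [ 0.4616276  -0.11613212  0.46103246]
px 296 153 rad mm 19.4 grey 193 [ 0.5111 -0.1883  0.09  ]
px 245 121 rad mm 17.8 grey 192 [ 0.4505 -0.1634  0.09  ]
px 242 172 rad mm 23.6 grey 192 [ 0.4554 -0.2193  0.09  ]
px 212 134 rad mm 15.3 grey 116 [ 0.418  -0.1826  0.09  ]
```

View pics/w12v.png

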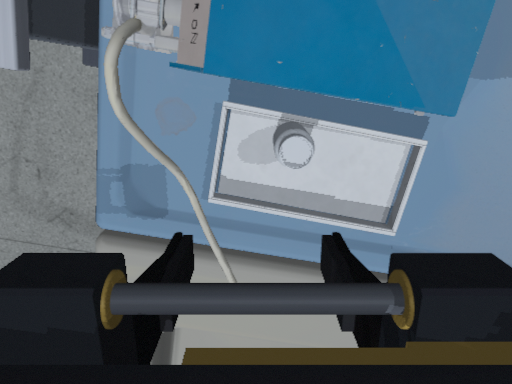

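Call:
arm_command(
  moves=[0.2, 1, 1.5, 0, 0.2, 1, 2.2, 0, 0.2, 1, 2.2, 0, 0, 1, 2.2, 0, 0, 0, 2.2, 0, 0, 0, 2.2, 0, 0, 0, 2.2, 0, 0, 0, 1.8, 0, 0, 0, 1, 0, 0, 0, 0, 0],
)

```text
time: 28.23
ee_pos: [0.5081, -0.1916, 0.1251]
eef_rot: [0.645, 0.764, -0.014, 0.002]
ft_force: [-0.8, -0.0, 0.2]
width: 0.066
grip_force: 0.0
```

Run:
```python
from h import *
go(.511,-.188,.056,100)
I,a=snap('w13');print(proj(I,(.511,-.188,.09)));capnear(I,a,(.511,-.188),.09,win=.04,k=4)
```

```text
t 28.23 p [ 0.5081 -0.1916  0.1251] a 99.7 zt [-0.015 -0.024 -1.   ] q [0.23 0.23 0.04 1.8  0.02 1.12 0.42] F [-0.8 -0.   0.2] w 0.066 g 0.0
-> (0.511, -0.188, 0.056) tool cm [0.46 0.47 6.89] len 6.9 turn -0.2930549866273964
[262.60662401 218.49099457]
px 262 221 rad mm 19.6 grey 172 [ 0.511  -0.1897  0.09  ]
px 279 250 rad mm 25.8 grey 192 [ 0.5248 -0.207   0.09  ]
```

Call:
arm_command(
  moves=[0.2, 0.3, 0, 0, 0, 0, 1.5, 0, 0, 0, 1.5, 0, 0, 0, 1.3, 0, 0, 0, 1, 0, 0, 0, 0.8, 0, 0, 0, 0.5, 0, 0, 0, 0, 0],
)

```text
time: 28.95
ee_pos: [0.5114, -0.1909, 0.061]
eef_rot: [0.644, 0.765, -0.013, 0.004]
ft_force: [-0.8, -0.1, -0.3]
width: 0.0661
grip_force: 0.0
```

Call:
arm_command(
  moves=[0, 0, 0, 0, 0, 0, 0, 0, 0, 0, 0, 0, 0, 0, 0, 0, 0, 0, 0, 0, 0, 0, 0, 0, 0, 0, 0, 0],
  fingers=30,
  squeeze=40,
)

```text
time: 29.53
ee_pos: [0.5118, -0.1912, 0.062]
eef_rot: [0.644, 0.765, -0.013, 0.004]
ft_force: [-1.6, -0.2, 4.3]
width: 0.0463
grip_force: 40.0
```

Call:
arm_command(
  moves=[0, 0, -0.5, 0, 0, 0, -1.5, 0, 0, 0, -2.5, 0, 0, 0, -3, 0, 0, 0, -3, 0, 0, 0, -3, 0, 0, 0, -3, 0, 0, 0, -3, 0, 0, 0, -3, 0, 0, 0, -3, 0, 0, 0, -2, 0, 0, 0, -1, 0],
)

```text
time: 30.53
ee_pos: [0.5151, -0.1838, 0.3495]
eef_rot: [0.644, 0.765, -0.012, 0.006]
ft_force: [0.8, -0.7, -1.5]
width: 0.0463
grip_force: 40.0
```

Call:
arm_command(
  moves=[0, 0, 0, 4, 0, 0, 0, 6, 0, 0, 0, 6, 0, 0, 0, 6, 0, 0, 0, 6, 0, 0, 0, 6, 0, 0, 0, 6, 0, 0, 0, 6, 0, 0, 0, 6, 0, 0, 0, 6, 0, 0, 0, 6, 0, 0, 0, 6],
)

```text
time: 31.53
ee_pos: [0.5142, -0.1837, 0.3453]
eef_rot: [0.967, 0.255, -0.009, 0.01]
ft_force: [-0.1, 0.7, -1.3]
width: 0.046
grip_force: 40.0
```

Run:
```python
from h import *
go(.529,.250,.34,12.6)
```

```text
t 31.53 p [ 0.5142 -0.1837  0.3453] a 29.5 zt [-0.012 -0.025 -1.   ] q [ 0.15  0.12  0.11  1.47  0.01  1.56 -0.8 ] F [-0.1  0.7 -1.3] w 0.046 g 40.0
-> (0.529, 0.25, 0.34) tool cm [ 22.65 -37.01  -0.57] len 43.4 turn 16.90840182591097
```

Call:
arm_command(
  moves=[0.7, -1.2, 0, 0, 1.3, -2.1, 0, 0, 1.5, -2.4, 0, 0, 1.5, -2.4, 0, 0, 1.5, -2.4, 0, 0, 1.5, -2.4, 0, 0, 1.5, -2.4, 0, 0, 1.5, -2.4, 0, 0, 1.5, -2.4, 0, 0, 1.5, -2.4, 0, 0, 1.5, -2.4, 0, 0, 1.5, -2.4, 0, 0],
)

```text
time: 32.53
ee_pos: [0.5258, 0.1387, 0.3371]
eef_rot: [0.966, 0.257, -0.009, 0.011]
ft_force: [0.4, -0.2, -1.1]
width: 0.0462
grip_force: 40.0
```

Call:
arm_command(
  moves=[1.5, -2.4, 0, 0, 1.5, -2.4, 0, 0, 1.5, -2.4, 0, 0, 1.1, -1.8, 0, 3, 0.5, -0.9, 0, 5, 0, 0, 0, 5, 0, 0, 0, 4, 0, 0, 0, 0],
)

```text
time: 33.2
ee_pos: [0.5302, 0.2537, 0.3339]
eef_rot: [0.994, 0.11, -0.008, 0.012]
ft_force: [-1.0, -0.7, -1.4]
width: 0.0462
grip_force: 40.0
```

Run:
```python
from h import *
go(.531,.253,.164,12.6)
```

```text
t 33.2 p [0.5302 0.2537 0.3339] a 12.6 zt [-0.012 -0.026 -1.   ] q [-0.37  0.24 -0.21  1.34  0.07  1.58 -1.92] F [-1.  -0.7 -1.4] w 0.0462 g 40.0
-> (0.531, 0.253, 0.164) tool cm [ 0.36 -0.3  16.98] len 17.0 turn 0.041866184513480675
```

Call:
arm_command(
  moves=[0.1, -0.1, 1.5, 0, 0.1, -0.1, 2, 0, 0.1, -0.1, 2, 0, 0, 0, 2, 0, 0, 0, 2, 0, 0, 0, 2, 0, 0, 0, 2, 0, 0, 0, 2, 0, 0, 0, 1, 0, 0, 0, 0.4, 0, 0, 0, 0, 0],
)

```text
time: 34.12
ee_pos: [0.5307, 0.2527, 0.1654]
eef_rot: [0.994, 0.112, -0.007, 0.012]
ft_force: [-1.3, -0.3, -1.0]
width: 0.0461
grip_force: 40.0
```

```bash
cat >> h.py <<'E'
def fitcheck(n,drop):
    "profiles along the column and row of the bottle over the gap cup"
    s,M=st();I,a=snap(n);g=cv2.cvtColor(a,cv2.COLOR_BGR2GRAY)
    z=s['ee_pos'][2]-drop
    print('bottle bottom z',z,'tip proj',proj(I,s['ee_pos']+M[:,2]*drop).round(1),'edge proj',proj(I,s['ee_pos']+M[:,2]*drop+M[:,0]*.0235).round(1))
    print('cup centre proj',proj(I,(.5325,.254,.086)).round(1),'far inner',proj(I,(.5325+.0264,.254+.0059,.086)).round(1))
    for u in(246,252,258): print(u,[(v,int(g[v,u])) for v in range(140,232,2)])
    for v in(205,215,225): print('row',v,[(u,int(g[v,u])) for u in range(192,316,3)])
    posts(n=n+'p')
E
python3 - <<'E'
from h import *
fitcheck('w14',.060)
E
```

```text
t 34.12 p [0.5307 0.2527 0.1654] a 12.9 zt [-0.012 -0.026 -1.   ] q [-0.36  0.31 -0.21  1.61  0.08  1.25 -1.93] F [-1.3 -0.3 -1. ] w 0.0461 g 40.0
bottle bottom z 0.10538764701723305 tip proj [255.2 212.4] edge proj [255.1 179.2]
cup centre proj [251.6 198.7] far inner [251.6 162.7]
246 [(140, 182), (142, 180), (144, 177), (146, 94), (148, 78), (150, 89), (152, 94), (154, 95), (156, 79), (158, 12), (160, 23), (162, 29), (164, 104), (166, 123), (168, 122), (170, 123), (172, 110), (174, 101), (176, 110), (178, 122), (180, 122), (182, 122), (184, 123), (186, 122), (188, 122), (190, 122), (192, 123), (194, 122), (196, 122), (198, 122), (200, 123), (202, 123), (204, 123), (206, 139), (208, 151), (210, 158), (212, 163), (214, 166), (216, 167), (218, 157), (220, 143), (222, 123), (224, 123), (226, 122), (228, 123), (230, 123)]
252 [(140, 175), (142, 174), (144, 162), (146, 100), (148, 77), (150, 89), (152, 90), (154, 94), (156, 81), (158, 15), (160, 24), (162, 29), (164, 110), (166, 124), (168, 126), (170, 122), (172, 101), (174, 106), (176, 122), (178, 122), (180, 122), (182, 123), (184, 1
[... 1841 characters left out ...]
, 40)]
row 225 [(192, 156), (195, 156), (198, 144), (201, 138), (204, 139), (207, 149), (210, 144), (213, 139), (216, 115), (219, 147), (222, 158), (225, 165), (228, 165), (231, 158), (234, 142), (237, 123), (240, 122), (243, 123), (246, 123), (249, 123), (252, 123), (255, 123), (258, 123), (261, 122), (264, 122), (267, 121), (270, 120), (273, 119), (276, 117), (279, 168), (282, 195), (285, 207), (288, 211), (291, 208), (294, 200), (297, 171), (300, 98), (303, 99), (306, 103), (309, 115), (312, 97), (315, 97)]
wrist [  38  147  428   11 4147] [248. 152.] [0.566 0.264 0.085]
wrist [163 201  28  42 590] [176. 223.] [0.501 0.305 0.085]
wrist [311 203  29  41 589] [325. 224.] [0.524 0.195 0.085]
```

Call:
arm_command(
  moves=[-0.1, -0.25, 0.4, 0, 0, 0, 0.6, 0, 0, 0, 0.3, 0, 0, 0, 0, 0, 0, 0, 0, 0],
)

```text
time: 34.63
ee_pos: [0.5292, 0.2548, 0.1528]
eef_rot: [0.994, 0.112, -0.007, 0.012]
ft_force: [-0.1, 0.8, -1.6]
width: 0.0467
grip_force: 40.0
```

Run:
```python
from h import *
fitcheck('w15',.060)
```

```text
t 34.63 p [0.5292 0.2548 0.1528] a 12.8 zt [-0.011 -0.026 -1.   ] q [-0.36  0.32 -0.21  1.63  0.09  1.22 -1.94] F [-0.1  0.8 -1.6] w 0.0467 g 40.0
bottle bottom z 0.09283679881143136 tip proj [255.2 212.5] edge proj [255.1 179.3]
cup centre proj [255.2 203.5] far inner [255.3 165.8]
246 [(140, 182), (142, 195), (144, 194), (146, 181), (148, 134), (150, 64), (152, 82), (154, 93), (156, 94), (158, 93), (160, 74), (162, 17), (164, 20), (166, 23), (168, 93), (170, 125), (172, 110), (174, 101), (176, 100), (178, 100), (180, 105), (182, 122), (184, 122), (186, 122), (188, 122), (190, 122), (192, 122), (194, 121), (196, 121), (198, 122), (200, 122), (202, 122), (204, 122), (206, 138), (208, 150), (210, 158), (212, 163), (214, 166), (216, 166), (218, 157), (220, 142), (222, 123), (224, 122), (226, 121), (228, 122), (230, 122)]
252 [(140, 175), (142, 175), (144, 173), (146, 180), (148, 133), (150, 65), (152, 80), (154, 92), (156, 95), (158, 93), (160, 74), (162, 15), (164, 23), (166, 55), (168, 123), (170, 122), (172, 101), (174, 99), (176, 100), (178, 100), (180, 107), (182, 122), (184, 122)
[... 1844 characters left out ...]
)]
row 225 [(192, 155), (195, 156), (198, 138), (201, 152), (204, 182), (207, 193), (210, 195), (213, 191), (216, 114), (219, 146), (222, 158), (225, 164), (228, 165), (231, 157), (234, 142), (237, 123), (240, 120), (243, 122), (246, 121), (249, 122), (252, 122), (255, 122), (258, 122), (261, 121), (264, 121), (267, 120), (270, 119), (273, 119), (276, 116), (279, 155), (282, 195), (285, 207), (288, 210), (291, 207), (294, 199), (297, 172), (300, 186), (303, 190), (306, 181), (309, 145), (312, 138), (315, 139)]
wrist [  26  150  461   12 5066] [254. 155.] [0.566 0.263 0.085]
wrist [161 205  30  45 675] [176. 229.] [0.501 0.305 0.085]
wrist [316 207  32  44 670] [332. 230.] [0.524 0.195 0.085]
```

Call:
arm_command(
  moves=[-0.4, -0.05, 0, 0, 0, 0, 0.4, 0, 0, 0, 0.4, 0, 0, 0, 0.4, 0, 0, 0, 0.4, 0, 0, 0, 0.4, 0, 0, 0, 0, 0],
)

```text
time: 35.32
ee_pos: [0.5247, 0.2536, 0.1319]
eef_rot: [0.994, 0.112, -0.007, 0.012]
ft_force: [-0.6, -0.2, -1.6]
width: 0.0461
grip_force: 40.0
```

Call:
arm_command(
  moves=[0, 0, 0.5, 0, 0, 0, 0.5, 0, 0, 0, 0.5, 0, 0, 0, 0.5, 0, 0, 0, 0.4, 0, 0, 0, 0.2, 0, 0, 0, 0, 0, 0, 0, 0, 0],
)

```text
time: 35.98
ee_pos: [0.5249, 0.2533, 0.1071]
eef_rot: [0.994, 0.112, -0.007, 0.012]
ft_force: [-0.2, 0.6, -0.6]
width: 0.0461
grip_force: 40.0
```

Call:
arm_command(
  moves=[0, 0, 0.2, 0, 0, 0, 0.1, 0, 0, 0, 0, 0, 0, 0, 0, 0],
)

```text
time: 36.32
ee_pos: [0.5248, 0.2532, 0.1042]
eef_rot: [0.994, 0.112, -0.007, 0.012]
ft_force: [-0.1, 0.3, -0.5]
width: 0.0465
grip_force: 40.0
```

Call:
arm_command(
  moves=[0, 0, 0, 0, 0, 0, 0, 0, 0, 0, 0, 0, 0, 0, 0, 0],
  fingers=68,
)

```text
time: 36.65
ee_pos: [0.5249, 0.2533, 0.1043]
eef_rot: [0.994, 0.112, -0.007, 0.012]
ft_force: [-0.1, -0.6, -0.6]
width: 0.0579
grip_force: 0.0
```

Call:
arm_command(
  moves=[0, 0, -0.7, 0, 0, 0, -1.5, 0, 0, 0, -2, 0, 0, 0, -2, 0, 0, 0, -2, 0, 0, 0, -1.5, 0, 0, 0, 0, 0],
)

```text
time: 37.23
ee_pos: [0.5273, 0.2567, 0.2053]
eef_rot: [0.994, 0.112, -0.004, 0.011]
ft_force: [0.9, -0.3, 0.2]
width: 0.0596
grip_force: 0.0
```

Run:
```python
from h import *
go(.4861,.3434,.125,12.6)
I,a=snap('w16');capnear(I,a,(.531,.253),.132,win=.035,k=3);posts()
```

```text
t 37.23 p [0.5273 0.2567 0.2053] a 12.8 zt [-0.006 -0.023 -1.   ] q [-0.36  0.28 -0.22  1.57  0.08  1.32 -1.94] F [ 0.9 -0.3  0.2] w 0.0596 g 0.0
-> (0.4861, 0.3434, 0.125) tool cm [-2.01 -9.53  7.85] len 12.5 turn 0.20593533023523491
px 257 181 rad mm 24.8 grey 206 [0.5456 0.2583 0.132 ]
px 260 208 rad mm 22.6 grey 219 [0.5259 0.2511 0.132 ]
px 305 165 rad mm 15.4 grey 177 [0.5636 0.2282 0.132 ]
wrist [  79  131  360   10 3011] [259. 135.] [0.57  0.261 0.085]
wrist [309 187  25  33 415] [321. 204.] [0.524 0.195 0.085]
wrist [179 186  23  33 408] [190. 203.] [0.501 0.305 0.085]
wrist [40  0 17  4 29] [48.  1.] [0.63  0.428 0.085]
wrist [57  0  2  1  2] [58.  0.] [0.632 0.422 0.085]
```

Call:
arm_command(
  moves=[-0.4, -2.1, 0, 0, -0.5, -2.5, 0, 0, -0.6, -2.5, 0, 0, -0.5, -2.5, 0, 0, 0, 0, 2, 0, 0, 0, 2, 0, 0, 0, 2, 0, 0, 0, 2, 0, 0, 0, 1.5, 0, 0, 0, 1, 0, 0, 0, 0, 0],
  fingers=0,
)

```text
time: 38.25
ee_pos: [0.4825, 0.3409, 0.0912]
eef_rot: [0.994, 0.112, -0.009, 0.013]
ft_force: [-0.4, -1.0, 0.3]
width: 0.0011
grip_force: 0.0
```

Run:
```python
from h import *
go(.497,.2577,.095,12.6)
```

```text
t 38.25 p [0.4825 0.3409 0.0912] a 12.8 zt [-0.015 -0.028 -0.999] q [-0.49  0.4  -0.26  1.67  0.12  1.12 -2.13] F [-0.4 -1.   0.3] w 0.0011 g 0.0
-> (0.497, 0.2577, 0.095) tool cm [-0.43  8.44 -0.16] len 8.5 turn 0.2020392665619397
```

Call:
arm_command(
  moves=[0, 0.8, -0.2, 0, 0, 0.8, 0, 0, 0, 0.8, 0, 0, -0.1, 0.8, 0, 0, -0.1, 0.8, 0, 0, -0.1, 0.8, 0, 0, -0.1, 0.8, 0, 0, -0.1, 0.8, 0, 0, -0.1, 0.7, 0, 0, -0.1, 0.7, 0, 0, 0, 0.6, 0, 0, 0, 0.2, 0, 0],
)

```text
time: 39.25
ee_pos: [0.497, 0.2553, 0.0991]
eef_rot: [0.994, 0.111, -0.006, 0.012]
ft_force: [-0.3, 0.2, 0.4]
width: 0.0001
grip_force: 0.0
```

Call:
arm_command(
  moves=[0, 0, 0, 0, 0, 0, 0, 0, 0, 0, 0, 0, 0, 0, 0, 0, 0, 0, 0, 0, 0, 0, 0, 0, 0, 0, 0, 0, 0, 0, 0, 0, 0, 0, 0, 0, 0, 0, 0, 0, 0, 0, 0, 0, 0, 0, 0, 0],
)

```text
time: 40.25
ee_pos: [0.4962, 0.2568, 0.0983]
eef_rot: [0.994, 0.112, -0.007, 0.012]
ft_force: [-0.7, -1.0, 0.5]
width: 0.0006
grip_force: 0.0
```

Run:
```python
from h import *
st();posts();go(.4841,.3413,.15,12.6)
```

```text
t 40.25 p [0.4962 0.2568 0.0983] a 12.8 zt [-0.011 -0.025 -1.   ] q [-0.37  0.32 -0.23  1.76  0.1   1.1  -1.99] F [-0.7 -1.   0.5] w 0.0006 g 0.0
wrist [   0   81  512   21 9490] [254.  91.] [0.575 0.274 0.085]
wrist [ 349  189   55   56 1261] [377. 218.] [0.525 0.194 0.085]
wrist [ 150  189   42   57 1162] [170. 219.] [0.5   0.304 0.085]
t 40.3 p [0.4962 0.2568 0.0983] a 12.8 zt [-0.011 -0.025 -1.   ] q [-0.37  0.32 -0.23  1.76  0.1   1.1  -1.99] F [ 0.9  0.6 -0.1] w 0.0003 g 0.0
-> (0.4841, 0.3413, 0.15) tool cm [ 0.61 -8.39 -5.37] len 10.0 turn 0.199918449368937
```

Call:
arm_command(
  moves=[0, 0, -2, 0, 0, 0, -2, 0, 0, 0, -1.5, 0, 0.2, -2, 0, 0, 0.2, -2.2, 0, 0, 0.2, -2.2, 0, 0, 0, -2, 0, 0, 0, 0, 1.5, 0, 0, 0, 2, 0, 0, 0, 1.6, 0, 0, 0, 0, 0],
)

```text
time: 41.22
ee_pos: [0.4818, 0.3389, 0.097]
eef_rot: [0.994, 0.112, -0.009, 0.013]
ft_force: [0.1, -0.4, -0.5]
width: 0.0008
grip_force: 0.0
```

```bash
cat >> h.py <<'E'
def stations(n,cams=('wrist','side','scene')):
    "mean colour at cap height over each of the six stations: bright = bottle"
    c=np.array([.607,.270]);yaw=np.radians(12.6)
    for cam in cams:
        I,a=snap(n+cam,cam);o=[]
        for k,nm in enumerate(('gap','st1','st2','head','l2','l1')):
            t=yaw+np.pi+k*np.pi/3;p=c+.078*np.array([np.cos(t),np.sin(t)])
            u,v=proj(I,(*p,.125));u,v=int(u),int(v)
            if 3<u<508 and 3<v<380:o.append((nm,u,v,a[v-3:v+4,u-3:u+4].reshape(-1,3).mean(0).round().astype(int).tolist()))
        print(cam,o)
E
python3 - <<'E'
from h import *
go(.497,.2577,.097,12.6);stations('v1')
E
```

```text
t 41.22 p [0.4818 0.3389 0.097 ] a 12.8 zt [-0.015 -0.029 -0.999] q [-0.48  0.39 -0.27  1.67  0.12  1.13 -2.13] F [ 0.1 -0.4 -0.5] w 0.0008 g 0.0
-> (0.497, 0.2577, 0.097) tool cm [-0.32  8.25  0.21] len 8.3 turn 0.21252421169037916
wrist [('gap', 480, 221, [195, 166, 135]), ('l1', 327, 128, [231, 222, 213])]
side [('gap', 201, 209, [60, 55, 52]), ('st1', 216, 189, [211, 205, 198]), ('st2', 203, 171, [188, 178, 160]), ('head', 176, 171, [143, 128, 118]), ('l2', 159, 190, [108, 117, 120]), ('l1', 171, 210, [41, 42, 43])]
scene [('gap', 219, 201, [105, 113, 114]), ('st1', 233, 186, [167, 163, 155]), ('st2', 222, 172, [167, 157, 138]), ('head', 199, 172, [124, 128, 124]), ('l2', 185, 186, [50, 56, 55]), ('l1', 194, 201, [21, 20, 20])]
```

Call:
arm_command(
  moves=[0, 0.8, 0, 0, 0, 0.8, 0, 0, -0.1, 0.8, 0, 0, -0.1, 0.8, 0, 0, -0.1, 0.8, 0, 0, -0.2, 0.8, 0, 0, -0.2, 0.8, 0, 0, -0.2, 0.8, 0, 0, -0.1, 0.7, 0, 0, 0, 0.7, 0, 0, 0, 0.5, 0, 0, -1, 0, -1.5, 0],
)

```text
time: 42.37
ee_pos: [0.4829, 0.2523, 0.1157]
eef_rot: [0.994, 0.11, -0.008, 0.013]
ft_force: [-0.7, 0.3, -0.3]
width: 0.0006
grip_force: 0.0
```

Call:
arm_command(
  moves=[-0.5, 0, -3, 0, 0, 0, -3, 0, 0, 0, -3, 0, 0, 0, -2, 0, 0, 0, 0, 0, 0, 0, 0, 0, 0, 0, 0, 0, 0, 0, 0, 0, 0, 0, 0, 0, 0, 0, 0, 0, 0, 0, 0, 0],
  fingers=72,
)

```text
time: 43.28
ee_pos: [0.4787, 0.2567, 0.227]
eef_rot: [0.994, 0.112, -0.007, 0.012]
ft_force: [-0.2, 0.1, -0.3]
width: 0.0608
grip_force: 0.0
```

Run:
```python
from h import *
go(.531,.253,.20,12.6);posts();stations('v2')
```

```text
t 43.28 p [0.4787 0.2567 0.227 ] a 12.8 zt [-0.011 -0.026 -1.   ] q [-0.37  0.18 -0.25  1.64  0.06  1.35 -1.97] F [-0.2  0.1 -0.3] w 0.0608 g 0.0
-> (0.531, 0.253, 0.2) tool cm [5.06 1.46 2.65] len 5.9 turn 0.1982490447660723
wrist [ 102   52  346   12 3038] [274.  57.] [0.583 0.262 0.085]
wrist [319 134  27  23 321] [333. 145.] [0.524 0.194 0.085]
wrist [195 133  20  24 283] [204. 145.] [0.499 0.304 0.085]
wrist [257 160  17   6  91] [265. 163.] [0.495 0.249 0.085]
wrist [('gap', 272, 128, [243, 233, 225]), ('st1', 366, 74, [110, 101, 97]), ('l1', 179, 73, [151, 140, 133])]
side [('gap', 201, 209, [222, 218, 211]), ('st1', 216, 189, [73, 68, 66]), ('st2', 203, 171, [38, 34, 33]), ('head', 176, 171, [33, 31, 30]), ('l2', 159, 190, [57, 52, 49]), ('l1', 171, 210, [34, 32, 30])]
scene [('gap', 219, 201, [172, 176, 171]), ('st1', 233, 186, [84, 78, 73]), ('st2', 222, 172, [128, 120, 108]), ('head', 199, 172, [33, 34, 34]), ('l2', 185, 186, [154, 135, 110]), ('l1', 194, 201, [26, 23, 23])]
```

Call:
arm_command(
  moves=[1.5, 0.4, 0, 0, 2, 0.5, 0, 0, 1.5, 0.5, 0, 0, 0, 0, 1.5, 0, 0, 0, 2, 0, 0, 0, 2, 0, 0, 0, 0, 0],
)

```text
time: 44.07
ee_pos: [0.5284, 0.2518, 0.1681]
eef_rot: [0.994, 0.112, -0.01, 0.013]
ft_force: [-0.0, -0.7, -1.3]
width: 0.0629
grip_force: 0.0
```

Run:
```python
from h import *
go(.531,.2535,.098,12.6)
I,a=L('v2wrist');capnear(I,a,(.531,.253),.132,win=.035,rr=(.017,.022),k=3)
I,a=snap('w17');capnear(I,a,(.531,.253),.132,win=.035,rr=(.017,.022),k=3)
```

```text
t 44.07 p [0.5284 0.2518 0.1681] a 12.8 zt [-0.016 -0.028 -0.999] q [-0.35  0.31 -0.22  1.61  0.09  1.26 -1.94] F [-0.  -0.7 -1.3] w 0.0629 g 0.0
-> (0.531, 0.2535, 0.098) tool cm [ 0.45 -0.28  6.99] len 7.0 turn 0.1972500246688753
px 277 130 rad mm 20.5 grey 232 [0.5317 0.2503 0.132 ]
px 254 214 rad mm 20.2 grey 219 [0.5355 0.2529 0.132 ]
px 251 179 rad mm 19.4 grey 182 [0.5567 0.2595 0.132 ]
```

Call:
arm_command(
  moves=[0.4, -0.2, 1.2, 0, 0, 0, 1.5, 0, 0, 0, 1.5, 0, 0, 0, 1.3, 0, 0, 0, 0.8, 0, 0, 0, 0.5, 0, 0, 0, 0, 0],
)

```text
time: 44.7
ee_pos: [0.5326, 0.2539, 0.1033]
eef_rot: [0.994, 0.112, -0.007, 0.012]
ft_force: [0.0, -0.1, 0.2]
width: 0.0625
grip_force: 0.0
```

Call:
arm_command(
  moves=[0, 0, 0, 0, 0, 0, 0, 0, 0, 0, 0, 0, 0, 0, 0, 0, 0, 0, 0, 0, 0, 0, 0, 0, 0, 0, 0, 0],
  fingers=30,
  squeeze=40,
)

```text
time: 45.28
ee_pos: [0.5333, 0.2542, 0.1047]
eef_rot: [0.994, 0.112, -0.006, 0.012]
ft_force: [-0.1, -0.2, 5.5]
width: 0.0461
grip_force: 40.0
```

Call:
arm_command(
  moves=[0, 0, -0.5, 0, 0, 0, -0.8, 0, 0, 0, -1, 0, 0, 0, -1, 0, 0, 0, -1, 0, 0, 0, -1, 0],
)

```text
time: 45.78
ee_pos: [0.5335, 0.2555, 0.1584]
eef_rot: [0.994, 0.112, -0.006, 0.012]
ft_force: [0.1, -1.5, -2.0]
width: 0.0459
grip_force: 40.0
```

Call:
arm_command(
  moves=[0, 0, -1.5, 0, 0, 0, -2.2, 0, 0, 0, -2.6, 0, 0, 0, -2.6, 0, 0, 0, -2.6, 0, 0, 0, -2.6, 0, 0, 0, -2.2, 0, 0, 0, -1.5, 0],
)

```text
time: 46.45
ee_pos: [0.5355, 0.2601, 0.3385]
eef_rot: [0.994, 0.112, -0.005, 0.011]
ft_force: [-0.1, 1.1, -1.2]
width: 0.0463
grip_force: 40.0
```

Call:
arm_command(
  moves=[-0.3, 1.3, 0, 0, -0.5, 2.2, 0, 0, -0.6, 2.8, 0, 0, -0.6, 2.8, 0, 0, -0.6, 2.8, 0, 0, -0.7, 2.8, 0, 0, -0.7, 2.8, 0, 0, -0.7, 2.8, 0, 0, -0.7, 2.8, 0, 0, -0.7, 2.8, 0, 0, -0.7, 2.8, 0, 0, -0.7, 2.8, 0, 0],
)

```text
time: 47.45
ee_pos: [0.531, -0.0662, 0.3427]
eef_rot: [0.994, 0.111, -0.007, 0.012]
ft_force: [0.7, 0.7, -1.7]
width: 0.0465
grip_force: 40.0
```

Call:
arm_command(
  moves=[-0.7, 2.8, 0, 0, -0.7, 2.8, 0, 0, -0.7, 2.8, 0, 0, -0.7, 2.8, 0, 0, -0.5, 2.5, 0, 0, -0.3, 1.5, 0, -4, 0, 0, 0, -6, 0, 0, 0, -6, 0, 0, 0, -6, 0, 0, 0, -6, 0, 0, 0, -6, 0, 0, 0, -6],
)

```text
time: 48.45
ee_pos: [0.5296, -0.2207, 0.3465]
eef_rot: [0.895, 0.447, -0.011, 0.009]
ft_force: [0.0, 0.1, 0.1]
width: 0.0466
grip_force: 40.0
```

Run:
```python
from h import *
go(.54,-.222,.12,60)
```

```text
t 48.45 p [ 0.5296 -0.2207  0.3465] a 53.1 zt [-0.012 -0.025 -1.   ] q [ 0.23  0.18  0.08  1.39  0.01  1.57 -0.34] F [0.  0.1 0.1] w 0.0466 g 40.0
-> (0.54, -0.222, 0.12) tool cm [ 1.13  0.78 22.63] len 22.7 turn -6.937809449441005
```

Call:
arm_command(
  moves=[0.3, 0.2, 1.5, -3, 0.4, 0.3, 2.5, -4, 0.4, 0.3, 2.8, 0, 0, 0, 2.8, 0, 0, 0, 2.8, 0, 0, 0, 2.8, 0, 0, 0, 2.8, 0, 0, 0, 2.8, 0, 0, 0, 2.5, 0, 0, 0, 2, 0, 0, 0, 1, 0, 0, 0, 0, 0],
)

```text
time: 49.45
ee_pos: [0.5383, -0.222, 0.0815]
eef_rot: [0.867, 0.498, -0.013, 0.007]
ft_force: [-1.0, 0.8, 0.2]
width: 0.0461
grip_force: 40.0
```

Run:
```python
from h import *
go(.54,-.222,.064,60)
I,a=snap('w18')
print([onz(I,u,v,.023).round(3).tolist() for u,v in((256,150),(256,100))])
```

```text
t 49.45 p [ 0.5383 -0.222   0.0815] a 59.8 zt [-0.015 -0.024 -1.   ] q [ 0.25  0.36  0.05  1.74  0.01  1.05 -0.23] F [-1.   0.8  0.2] w 0.0461 g 40.0
-> (0.54, -0.222, 0.064) tool cm [0.14 0.15 1.74] len 1.8 turn -0.22508149230688446
[[0.559, -0.187, 0.023], [0.575, -0.16, 0.023]]
```

Call:
arm_command(
  moves=[0, 0, 0.5, 0, 0, 0, 0.5, 0, 0, 0, 0.3, 0, 0, 0, 0.2, 0, 0, 0, 0, 0],
)

```text
time: 49.92
ee_pos: [0.5404, -0.2222, 0.0688]
eef_rot: [0.867, 0.499, -0.011, 0.008]
ft_force: [0.7, -0.2, -0.8]
width: 0.0464
grip_force: 40.0
```

Call:
arm_command(
  moves=[0, 0, 0.2, 0, 0, 0, 0, 0, 0, 0, 0, 0],
)

```text
time: 50.17
ee_pos: [0.5405, -0.2223, 0.067]
eef_rot: [0.867, 0.499, -0.011, 0.008]
ft_force: [-0.0, 0.4, -1.3]
width: 0.0461
grip_force: 40.0
```

Call:
arm_command(
  moves=[0, 0, 0.2, 0, 0, 0, 0.1, 0, 0, 0, 0, 0, 0, 0, 0, 0],
)

```text
time: 50.5
ee_pos: [0.5404, -0.2224, 0.0639]
eef_rot: [0.867, 0.499, -0.011, 0.008]
ft_force: [0.1, -0.0, 0.4]
width: 0.0463
grip_force: 40.0
```

Call:
arm_command(
  moves=[0, 0, 0.1, 0, 0, 0, 0, 0, 0, 0, 0, 0],
)

```text
time: 50.75
ee_pos: [0.5405, -0.2225, 0.0632]
eef_rot: [0.867, 0.498, -0.011, 0.008]
ft_force: [-1.1, 0.9, 1.2]
width: 0.0462
grip_force: 40.0
```

Call:
arm_command(
  moves=[0, 0, 0, 0, 0, 0, 0, 0, 0, 0, 0, 0, 0, 0, 0, 0, 0, 0, 0, 0],
  fingers=75,
)

```text
time: 51.17
ee_pos: [0.5404, -0.2224, 0.0629]
eef_rot: [0.867, 0.499, -0.011, 0.008]
ft_force: [-0.9, 0.4, 0.1]
width: 0.0642
grip_force: 0.0
```

Call:
arm_command(
  moves=[0, 0, -0.7, 0, 0, 0, -1.5, 0, 0, 0, -2.5, 0, 0, 0, -3, 0, 0, 0, -3, 0, 0, 0, -3, 0, 0, 0, -3, 0, 0, 0, -3, 0, 0, 0, -3, 0, 0, 0, -3, 0, 0, 0, -2, 0, 0, 0, 0, 0],
)

```text
time: 52.17
ee_pos: [0.5446, -0.2156, 0.3455]
eef_rot: [0.867, 0.499, -0.008, 0.011]
ft_force: [-0.2, -0.3, 1.2]
width: 0.0653
grip_force: 0.0
```

Run:
```python
from h import *
go(.46,.20,.35,12.6)
I,a=snap('w19');capnear(I,a,(.54,-.222),.09,win=.05,rr=(.018,.022),k=4)
h=cv2.cvtColor(a,cv2.COLOR_BGR2HSV);m=(h[...,0]>18)&(h[...,0]<35)&(h[...,1]>60)&(h[...,2]>120)
n,l,s,c=cv2.connectedComponentsWithStats(m[:230].astype('uint8'))
for i in np.argsort(-s[1:,4])[:3]+1: print('yellow',s[i],c[i].round(),onz(I,*c[i],.05).round(3))
```

```text
t 52.17 p [ 0.5446 -0.2156  0.3455] a 59.8 zt [-0.003 -0.027 -1.   ] q [ 0.23  0.2   0.06  1.37  0.01  1.56 -0.23] F [-0.2 -0.3  1.2] w 0.0653 g 0.0
-> (0.46, 0.2, 0.35) tool cm [ 31.65 -28.2   -1.55] len 42.4 turn 47.20775241937986
px 254 160 rad mm 19.1 grey 193 [ 0.5387 -0.2266  0.09  ]
yellow [269 142   1   2   2] [269. 142.] [ 0.563 -0.224  0.05 ]
```

Call:
arm_command(
  moves=[1, -0.9, 0, 0, 1.7, -1.5, 0, 0, 2.2, -1.9, 0, 0, 2.2, -1.9, 0, 0, 2.2, -1.9, 0, 0, 2.2, -1.9, 0, 0, 2.2, -1.9, 0, 0, 2.2, -1.9, 0, 0, 2.2, -1.9, 0, 0, 2.2, -1.9, 0, 0, 2.2, -1.9, 0, 0, 2.2, -1.9, 0, 0],
  fingers=0,
)

```text
time: 53.22
ee_pos: [0.4808, 0.1076, 0.3311]
eef_rot: [0.867, 0.499, -0.012, 0.008]
ft_force: [0.5, 0.6, -0.3]
width: 0.0011
grip_force: 0.0
```

Call:
arm_command(
  moves=[2.2, -1.9, 0, 0, 2.2, -1.9, 0, 0, 2.2, -1.9, 0, 0, 2.2, -1.9, 0, 0, 2.2, -1.9, 0, 0, 2.2, -1.9, 0, 0, 2.2, -1.9, 0, 0, 2.2, -1.9, 0, 0, 2.2, -1.9, 0, 0, 1.7, -1.5, 0, 0, 1, -0.9, 0, 0, 0, 0, 0, 0],
)

```text
time: 54.22
ee_pos: [0.4242, 0.4008, 0.324]
eef_rot: [0.865, 0.501, -0.012, 0.008]
ft_force: [0.1, 0.6, -1.0]
width: 0.0003
grip_force: 0.0
```

Call:
arm_command(
  moves=[0, 0, 0, -5, 0, 0, 0, -6, 0, 0, 0, -6, 0, 0, 0, -6, 0, 0, 0, -6, 0, 0, 0, -6, 0, 0, 0, -5, 0, 0, 0, -3, 0, 0, 0, 0],
)

```text
time: 54.97
ee_pos: [0.4272, 0.3968, 0.3251]
eef_rot: [0.623, 0.782, -0.014, 0.004]
ft_force: [-0.5, 0.5, 0.1]
width: 0.0006
grip_force: 0.0
```

Run:
```python
from h import *
go(.4259,.4294,.20,102.6)
I,a=snap('w20')
print(proj(I,(.459,.446,.098)))
g=cv2.cvtColor(a,cv2.COLOR_BGR2GRAY);m=(g<45).astype('uint8');m[240:]=0
n,l,s,c=cv2.connectedComponentsWithStats(m)
for i in np.argsort(-s[1:,4])[:6]+1: print('dark',s[i],c[i].round(),onz(I,*c[i],.09).round(3))
h=cv2.cvtColor(a,cv2.COLOR_BGR2HSV);m=((h[...,0]<8)|(h[...,0]>172))&(h[...,1]>150)&(h[...,2]>90)
n,l,s,c=cv2.connectedComponentsWithStats(m.astype('uint8'))
for i in np.argsort(-s[1:,4])[:2]+1: print('red',s[i],c[i].round(),onz(I,*c[i],.066).round(4))
```

```text
t 54.97 p [0.4272 0.3968 0.3251] a 102.9 zt [-0.011 -0.027 -1.   ] q [-0.4   0.27 -0.54  1.36  0.15  1.58 -0.71] F [-0.5  0.5  0.1] w 0.0006 g 0.0
-> (0.4259, 0.4294, 0.2) tool cm [ 3.5   0.8  12.42] len 12.9 turn 0.2941980856762143
[298.03499587 118.60781178]
dark [ 319  196   49   44 1043] [343. 218.] [0.545 0.341 0.09 ]
dark [378 197  47  15 442] [399. 205.] [0.605 0.373 0.09 ]
dark [288 107  20  21 280] [297. 117.] [0.459 0.447 0.09 ]
dark [294 189  17  16 113] [303. 196.] [0.489 0.357 0.09 ]
dark [239 232  17   8  98] [247. 236.] [0.435 0.289 0.09 ]
dark [421 118  12  25  97] [425. 130.] [0.603 0.465 0.09 ]
red [496   0  16  32 435] [504.  15.] [0.6505 0.5995 0.066 ]
red [279 173  18  20 287] [287. 183.] [0.4706 0.363  0.066 ]
```

Call:
arm_command(
  moves=[1.3, 0.2, 1.5, 0, 1.4, 0.3, 2.5, 0, 1.3, 0.3, 2.7, 0, 0, 0, 2.7, 0, 0, 0, 2.7, 0, 0, 0, 2.7, 0, 0, 0, 2.7, 0, 0, 0, 2.5, 0, 0, 0, 2, 0, 0, 0, 1.5, 0, 0, 0, 0.8, 0, 0, 0, 0, 0],
)

```text
time: 56.02
ee_pos: [0.4223, 0.4317, 0.0792]
eef_rot: [0.624, 0.781, -0.015, 0.004]
ft_force: [0.0, -0.7, -0.6]
width: 0.0002
grip_force: 0.0
```

```bash
cat >> h.py <<'E'
def knob(n):
    s,M=st();I,a=snap(n)
    g=cv2.cvtColor(a,cv2.COLOR_BGR2GRAY);m=(g<50).astype('uint8')
    k,l,S,c=cv2.connectedComponentsWithStats(m)
    for i in np.argsort(-S[1:,4])[:7]+1: print('dark',S[i],c[i].round(),onz(I,*c[i],.09).round(3))
    h=cv2.cvtColor(a,cv2.COLOR_BGR2HSV)
    for nm,mm in(('red',((h[...,0]<8)|(h[...,0]>172))&(h[...,1]>150)&(h[...,2]>90)),('green',(h[...,0]>50)&(h[...,0]<85)&(h[...,1]>120)&(h[...,2]>70))):
        k,l,S,c=cv2.connectedComponentsWithStats(mm.astype('uint8'))
        for i in np.argsort(-S[1:,4])[:2]+1:print(nm,S[i],c[i].round(),onz(I,*c[i],.066 if nm=='red' else .03).round(4))
    C=np.array([.607,.270]);t=np.radians(12.6);d=s['ee_pos'][:2]-C
    print('tcp in changer mm',(1000*np.array([d@[np.cos(t),np.sin(t)],d@[-np.sin(t),np.cos(t)]])).round(1))
E
python3 - <<'E'
from h import *
knob('w21')
E
```

```text
t 56.02 p [0.4223 0.4317 0.0792] a 102.8 zt [-0.013 -0.028 -1.   ] q [-0.47  0.48 -0.52  1.63  0.26  1.14 -0.84] F [ 0.  -0.7 -0.6] w 0.0002 g 0.0
dark [    0   204   512   144 25298] [261. 292.] [0.429 0.415 0.09 ]
dark [    0   314   512    70 11423] [264. 370.] [0.442 0.367 0.09 ]
dark [269 211  37   7  85] [285. 214.] [0.43  0.459 0.09 ]
dark [350 220  31  21  72] [366. 230.] [0.469 0.46  0.09 ]
dark [348 219   1   1   1] [348. 219.] [0.459 0.463 0.09 ]
dark [261 327   1   1   1] [261. 327.] [0.434 0.394 0.09 ]
dark [250 329   1   1   1] [250. 329.] [0.428 0.392 0.09 ]
green [362 239  13  14  79] [368. 245.] [0.4989 0.4269 0.03  ]
tcp in changer mm [-145.   198.1]
```

Call:
arm_command(
  moves=[0.3, 0.6, 0, 0, 0, 0.6, 0, 0, 0, 0.6, 0, 0, 0, 0.6, 0, 0, 0, 0, 0, 0],
)

```text
time: 56.48
ee_pos: [0.447, 0.4415, 0.0817]
eef_rot: [0.624, 0.781, -0.013, 0.003]
ft_force: [-2.0, -0.8, 1.7]
width: 0.0005
grip_force: 1.2
```

Call:
arm_command(
  moves=[-0.1, 0.5, 0, 0, -0.1, 0.5, 0, 0, -0.2, 0.5, 0, 0, 0, 0, 0, 0],
)

```text
time: 56.82
ee_pos: [0.4619, 0.4405, 0.081]
eef_rot: [0.624, 0.781, -0.013, 0.003]
ft_force: [-4.3, 0.9, 1.9]
width: 0.0009
grip_force: 2.0
```

Run:
```python
from h import *
knob('w22')
```

```text
t 56.82 p [0.4619 0.4405 0.081 ] a 102.8 zt [-0.011 -0.025 -1.   ] q [-0.47  0.54 -0.5   1.53  0.28  1.17 -0.8 ] F [-4.3  0.9  1.9] w 0.0009 g 2.0
dark [    0   210   512   138 24983] [257. 293.] [0.467 0.422 0.09 ]
dark [    0   314   512    70 11537] [266. 370.] [0.483 0.374 0.09 ]
dark [495 192  17  55 630] [505. 220.] [0.57  0.487 0.09 ]
dark [210 210  33   7  71] [225. 212.] [0.443 0.461 0.09 ]
dark [402 327  15  10  43] [407. 330.] [0.549 0.418 0.09 ]
dark [255 329   8  13  30] [259. 334.] [0.474 0.397 0.09 ]
dark [245 209   5   2   6] [247. 210.] [0.452 0.465 0.09 ]
red [244 332  19  16 297] [253. 340.] [0.4753 0.3716 0.066 ]
tcp in changer mm [-104.4  198.1]
```

Call:
arm_command(
  moves=[-0.3, 0.5, 0, 0, -0.3, 0.5, 0, 0, -0.3, 0.5, 0, 0, 0, 0, 0, 0],
)

```text
time: 57.2
ee_pos: [0.4773, 0.4354, 0.0808]
eef_rot: [0.623, 0.782, -0.014, 0.003]
ft_force: [-7.7, 1.6, 1.9]
width: 0.0007
grip_force: 3.6
```

Run:
```python
from h import *
knob('w23')
I,a=snap('c23','scene');S,b=snap('s23','side')
for nm,J,q in(('scene',I,a),('side',S,b)):
    for th in(.0,.35,.52,.6,.7):
        t=np.radians(97.6)-th;p=np.array([.470+.085*np.cos(t),.362+.085*np.sin(t)]);u,v=proj(J,(*p,.095)).round().astype(int)
        print(nm,th,u,v,cv2.cvtColor(q,cv2.COLOR_BGR2GRAY)[v-1:v+2,u-1:u+2].mean().round())
```

```text
t 57.2 p [0.4773 0.4354 0.0808] a 102.9 zt [-0.013 -0.025 -1.   ] q [-0.45  0.55 -0.49  1.51  0.28  1.18 -0.77] F [-7.7  1.6  1.9] w 0.0007 g 3.6
dark [    0   205   512   179 37111] [263. 318.] [0.489 0.403 0.09 ]
dark [ 479  173   33   74 1299] [495. 205.] [0.578 0.488 0.09 ]
dark [  0 284  47   1  47] [ 23. 284.] [0.365 0.394 0.09 ]
dark [ 48 284  45   1  45] [ 70. 284.] [0.388 0.4   0.09 ]
dark [190 199  26   6  37] [202. 201.] [0.446 0.459 0.09 ]
dark [258 203   6   3   7] [261. 204.] [0.473 0.464 0.09 ]
dark [217 198   7   1   7] [220. 198.] [0.454 0.463 0.09 ]
tcp in changer mm [-90.5 189.7]
scene 0.0 163 239 20.0
scene 0.35 162 232 30.0
scene 0.52 163 228 32.0
scene 0.6 163 226 31.0
scene 0.7 164 224 30.0
side 0.0 133 261 47.0
side 0.35 132 251 47.0
side 0.52 133 246 33.0
side 0.6 134 243 32.0
side 0.7 135 240 32.0
```

Call:
arm_command(
  moves=[-0.1, 0.2, 0, 0, -0.1, 0.2, 0, 0, 0, 0, 0, 0],
)

```text
time: 57.6
ee_pos: [0.4804, 0.4348, 0.0809]
eef_rot: [0.623, 0.782, -0.014, 0.002]
ft_force: [-11.1, 2.3, 2.8]
width: 0.0007
grip_force: 5.1
```

Call:
arm_command(
  moves=[0, -0.3, 0, 0, 0, -0.4, 0, 0, 0, 0, 0, 0, 0, 0, 0, 0],
)

```text
time: 57.93
ee_pos: [0.4741, 0.433, 0.0809]
eef_rot: [0.623, 0.782, -0.014, 0.003]
ft_force: [-6.6, 2.5, 1.4]
width: 0.0005
grip_force: 3.1
```

Call:
arm_command(
  moves=[0, 0.4, 0, 0, -0.1, 0.4, 0, 0, -0.1, 0.2, 0, 0, 0, 0, 0, 0],
)

```text
time: 58.27
ee_pos: [0.485, 0.4312, 0.0806]
eef_rot: [0.624, 0.781, -0.015, 0.004]
ft_force: [-10.0, -5.0, 4.8]
width: 0.0005
grip_force: 4.8
```

Call:
arm_command(
  moves=[0, -0.4, 0, 0, 0, -0.4, 0, 0, 0, 0, 0, 0, 0, 0, 0, 0],
)

```text
time: 58.6
ee_pos: [0.4785, 0.4306, 0.0813]
eef_rot: [0.624, 0.781, -0.013, 0.004]
ft_force: [0.4, 0.6, 0.9]
width: 0.0006
grip_force: 0.0
```

Call:
arm_command(
  moves=[0, -1, 0, 0, 0, -1.5, 0, 0, 0, -0.5, 0, 0, 0, 0, -2, 0, 0, 0, -3, 0, 0, 0, -3, 0, 0, 0, -3, 0, 0, 0, -3, 0, 0, 0, -3, 0, 0, 0, -3, 0, 0, 0, -3, 0, 0, 0, 0, 0],
)

```text
time: 59.6
ee_pos: [0.4528, 0.4315, 0.3183]
eef_rot: [0.624, 0.781, -0.009, 0.004]
ft_force: [0.7, 0.6, 1.7]
width: 0.0006
grip_force: 0.0
```

Run:
```python
from h import *
knob('w24')
posts()
P=np.array([.4706,.363])
for th in(.35,.52,.70):
    t=np.radians(97.6)-th;print(th,(P+.085*np.array([np.cos(t),np.sin(t)])).round(4))
stations('v3')
```

```text
t 59.6 p [0.4528 0.4315 0.3183] a 102.8 zt [-0.004 -0.019 -1.   ] q [-0.45  0.37 -0.54  1.26  0.19  1.58 -0.74] F [0.7 0.6 1.7] w 0.0006 g 0.0
dark [  258   218   142   124 11795] [328. 292.] [0.582 0.276 0.09 ]
dark [  110   233   147   115 11784] [185. 298.] [0.401 0.223 0.09 ]
dark [    0   314   512    70 10705] [252. 371.] [0.514 0.124 0.09 ]
dark [350 218  51  22 587] [371. 229.] [0.608 0.374 0.09 ]
dark [289 144  22  23 340] [300. 155.] [0.5   0.443 0.09 ]
dark [393 128  28  37 230] [401. 142.] [0.606 0.483 0.09 ]
dark [342 203  16  19 114] [349. 211.] [0.575 0.39  0.09 ]
red [ 456   17   56   83 2144] [484.  44.] [0.6672 0.6033 0.066 ]
red [252 197  18  19 281] [260. 206.] [0.471  0.3638 0.066 ]
tcp in changer mm [-115.2  191.2]
wrist [395 128  45  40 810] [416. 145.] [0.623 0.482 0.085]
wrist [343 202  21  25 215] [353. 215.] [0.58  0.385 0.085]
wrist [408 321  48  25 132] [426. 328.] [0.728 0.25  0.085]
wrist [336 240   7  13  76] [339. 246.] [0.576 0.341 0.085]
wrist [266 332   5  14  46] [268. 337.] [0.522 0.184 0.085]
wrist [432 154   5   7  18] [434. 156.] [0.648 0.475 0.085]
0.35 [0.4889 0.446 ]
0.52 [0.5027 0.4417]
0.7 [0.5163 0.4347]
wrist [('gap', 289, 317, [54, 46, 41]), ('st1', 318, 362, [43, 73, 85]), ('st2', 380, 363, [41, 66, 75]), ('head', 419, 319, [172, 162, 148]), ('l2', 394, 269, [161, 149, 128]), ('l1', 325, 268, [35, 30, 27])]
side [('gap', 201, 209, [90, 87, 85]), ('st1', 216, 189, [91, 85, 81]), ('st2', 203, 171, [180, 171, 154]), ('head', 176, 171, [141, 127, 117]), ('l2', 159, 190, [164, 145, 123]), ('l1', 171, 210, [42, 38, 36])]
scene [('gap', 219, 201, [128, 134, 133]), ('st1', 233, 186, [88, 81, 76]), ('st2', 222, 172, [163, 153, 135]), ('head', 199, 172, [143, 134, 120]), ('l2', 185, 186, [154, 135, 110]), ('l1', 194, 201, [27, 25, 23])]
```

Run:
```python
from h import *
print(r.close_job())
```

```text
the job is handed in; nothing more can be done
None
```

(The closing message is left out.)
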